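Turn round a cooling jig of moulded pin dishes

TASK

Lift the grey cover off the cooling jig by its knob and lay it flat on the bench beside the jig, knob up; move the cooled blue dishes from the jig into the green crate, and seat every fresh orange dish from the cork mat, open side up, in a jig pocket of its own, flat on the pocket's floor. When all are in, put the cover back, slots over the pins and fully home on its corner stops. Do not disturb the jar, the scraper or the tin.

Things in the scene. Friction and masses are not known exactly. Their poses are not given: they have to be found in the camera images.
- jig: cooling jig, fixed to the bench: dark base board 228 x 210 x 12 mm and on it an aluminium plate 208 (x) x 190 (y) mm whose top face is 24 mm above the bench, with four rectangular pockets 76 (x) x 52 (y) mm, 7 mm deep (3 mm play all round a dish, whose upper 11 mm stand proud), two steel pins and four corner stops. Origin at the centre of the underside on the bench, z up
- jig_pin (a point): tip of the jig's pin at x = +94 mm, y = 0 in the jig; a like pin stands at x = -94 mm. Both are 10 mm thick and rise 29 mm over the plate (53 mm over the bench); the top 8 mm taper to 4 mm
- pocket1 (a point): centre of the floor of a jig pocket (at x -46, y -44 mm in the jig, 17 mm above the bench, 7 mm below the plate's top face); axes as the jig's
- pocket2 (a point): centre of the floor of a jig pocket (at x -46, y 44 mm in the jig, 17 mm above the bench, 7 mm below the plate's top face); axes as the jig's
- pocket3 (a point): centre of the floor of a jig pocket (at x 46, y -44 mm in the jig, 17 mm above the bench, 7 mm below the plate's top face); axes as the jig's
- pocket4 (a point): centre of the floor of a jig pocket (at x 46, y 44 mm in the jig, 17 mm above the bench, 7 mm below the plate's top face); axes as the jig's
- jig_seat (a point): the point over the middle of the jig, 37 mm above the bench, where the cover's origin lies when the cover is fully home on the four steel corner stops (14 mm thick, 13 mm high above the plate, at x = +-94, y = +-85 mm; the cover then clears seated dishes by 2 mm); axes as the jig's
- cover: loose grey aluminium cover plate of the jig, 208 (x) x 190 (y) x 5 mm, about 0.5 kg (varies), with a round black knob in the middle. In the middle of each of its two x edges an open slot, 16 mm wide and 18 mm deep from the edge, goes round a jig pin with 3 mm play; it fits either way round. At the start it lies on the jig. Origin at the centre of the plate's underside, z up
- cover_knob (a point): middle of the cover's knob: 34 mm thick, from 13 to 41 mm above the plate's underside (thickest from 17 to 35), on a 16 mm stem; this point is 28 mm above the underside
- cooled1: blue speckled pin dish, set and cool, in a pocket of the jig under the cover at the start (one or two of the four are present); about 70 x 46 x 18 mm high (70 along its x, 46 along its y), walls and floor 4 mm, 35 g; open side up; origin at the centre of its underside, z up
- cooled2: blue speckled pin dish, set and cool, in a pocket of the jig under the cover at the start (one or two of the four are present); about 70 x 46 x 18 mm high (70 along its x, 46 along its y), walls and floor 4 mm, 35 g; open side up; origin at the centre of its underside, z up
- cooled3: blue speckled pin dish, set and cool, in a pocket of the jig under the cover at the start (one or two of the four are present); about 70 x 46 x 18 mm high (70 along its x, 46 along its y), walls and floor 4 mm, 35 g; open side up; origin at the centre of its underside, z up
- cooled4: blue speckled pin dish, set and cool, in a pocket of the jig under the cover at the start (one or two of the four are present); about 70 x 46 x 18 mm high (70 along its x, 46 along its y), walls and floor 4 mm, 35 g; open side up; origin at the centre of its underside, z up
- fresh1: orange speckled pin dish, freshly moulded, on the cork mat at the start (three or all of the four are present); about 70 x 46 x 18 mm high (70 along its x, 46 along its y), walls and floor 4 mm, 35 g; open side up; origin at the centre of its underside, z up
- fresh2: orange speckled pin dish, freshly moulded, on the cork mat at the start (three or all of the four are present); about 70 x 46 x 18 mm high (70 along its x, 46 along its y), walls and floor 4 mm, 35 g; open side up; origin at the centre of its underside, z up
- fresh3: orange speckled pin dish, freshly moulded, on the cork mat at the start (three or all of the four are present); about 70 x 46 x 18 mm high (70 along its x, 46 along its y), walls and floor 4 mm, 35 g; open side up; origin at the centre of its underside, z up
- fresh4: orange speckled pin dish, freshly moulded, on the cork mat at the start (three or all of the four are present); about 70 x 46 x 18 mm high (70 along its x, 46 along its y), walls and floor 4 mm, 35 g; open side up; origin at the centre of its underside, z up
- mat: cork mat 230 (x) x 250 (y) x 3 mm, fixed on the bench, on which the fresh dishes lie; origin at the centre of its underside
- crate: green open crate for finished dishes, fixed on the bench, 125 (x) x 190 (y) x 50 mm high outside, walls and floor 4 mm; origin at the centre of its underside, z up. The bench to the jig's left (+y), beyond (+x) the crate and short of the tin, is free: room for the cover around x 575, y 275 mm
- crate_in (a point): centre of the crate's inner floor, 4 mm above the bench; axes as the crate's
- jar: bystander: closed jar of flakes, 68 mm across, 100 mm high; origin at the centre of its underside
- scraper: bystander: flat scraper lying on the bench, 280 mm long along its x, 65 mm wide at the blade, 20 mm high; origin near its middle
- tin: bystander: open steel tin, 72 mm across, 85 mm high; origin at the centre of its underside
Not all that is in view belongs to the job. What is shaped like the fresh2 but pink or purple is not meant.

How it is judged (in metres and radians):
On the way, in this order (a step that is already met when the one before it is completed fails the run):
1. the cover lies flat on the bench, knob up, beside the jig and let go (horizontal distance between cover and jig above 0.19 m and height (world z) of cover below 0.02 m and angle between cover's own z axis and vertical below 0.12 rad and contact force between the fingers and cover below 0.1 N and linear speed of cover below 0.02 m/s), for 0.2 s.
2. with the cover off, every blue dish is in the crate and every orange dish is seated in a pocket, all let go (((horizontal distance between fresh1 and pocket1 below 0.006 m and z of fresh1 in the frame of pocket1 between -0.003 and 0.003 m) or (horizontal distance between fresh1 and pocket2 below 0.006 m and z of fresh1 in the frame of pocket2 between -0.003 and 0.003 m) or (horizontal distance between fresh1 and pocket3 below 0.006 m and z of fresh1 in the frame of pocket3 between -0.003 and 0.003 m) or (horizontal distance between fresh1 and pocket4 below 0.006 m and z of fresh1 in the frame of pocket4 between -0.003 and 0.003 m)) and angle between each of fresh1, fresh2, fresh3, fresh4's own z axis and vertical below 0.06 rad and linear speed of each of fresh1, fresh2, fresh3, fresh4, cooled1, cooled2, cooled3, cooled4 below 0.02 m/s and ((horizontal distance between fresh2 and pocket1 below 0.006 m and z of fresh2 in the frame of pocket1 between -0.003 and 0.003 m) or (horizontal distance between fresh2 and pocket2 below 0.006 m and z of fresh2 in the frame of pocket2 between -0.003 and 0.003 m) or (horizontal distance between fresh2 and pocket3 below 0.006 m and z of fresh2 in the frame of pocket3 between -0.003 and 0.003 m) or (horizontal distance between fresh2 and pocket4 below 0.006 m and z of fresh2 in the frame of pocket4 between -0.003 and 0.003 m)) and ((horizontal distance between fresh3 and pocket1 below 0.006 m and z of fresh3 in the frame of pocket1 between -0.003 and 0.003 m) or (horizontal distance between fresh3 and pocket2 below 0.006 m and z of fresh3 in the frame of pocket2 between -0.003 and 0.003 m) or (horizontal distance between fresh3 and pocket3 below 0.006 m and z of fresh3 in the frame of pocket3 between -0.003 and 0.003 m) or (horizontal distance between fresh3 and pocket4 below 0.006 m and z of fresh3 in the frame of pocket4 between -0.003 and 0.003 m)) and ((horizontal distance between fresh4 and pocket1 below 0.006 m and z of fresh4 in the frame of pocket1 between -0.003 and 0.003 m) or (horizontal distance between fresh4 and pocket2 below 0.006 m and z of fresh4 in the frame of pocket2 between -0.003 and 0.003 m) or (horizontal distance between fresh4 and pocket3 below 0.006 m and z of fresh4 in the frame of pocket3 between -0.003 and 0.003 m) or (horizontal distance between fresh4 and pocket4 below 0.006 m and z of fresh4 in the frame of pocket4 between -0.003 and 0.003 m)) and x of cooled1 in the frame of crate_in between -0.06 and 0.06 m and y of cooled1 in the frame of crate_in between -0.092 and 0.092 m and z of cooled1 in the frame of crate_in between -0.01 and 0.05 m and x of cooled2 in the frame of crate_in between -0.06 and 0.06 m and y of cooled2 in the frame of crate_in between -0.092 and 0.092 m and z of cooled2 in the frame of crate_in between -0.01 and 0.05 m and x of cooled3 in the frame of crate_in between -0.06 and 0.06 m and y of cooled3 in the frame of crate_in between -0.092 and 0.092 m and z of cooled3 in the frame of crate_in between -0.01 and 0.05 m and x of cooled4 in the frame of crate_in between -0.06 and 0.06 m and y of cooled4 in the frame of crate_in between -0.092 and 0.092 m and z of cooled4 in the frame of crate_in between -0.01 and 0.05 m and contact force between the fingers and fresh1 below 0.1 N and contact force between the fingers and fresh2 below 0.1 N and contact force between the fingers and fresh3 below 0.1 N and contact force between the fingers and fresh4 below 0.1 N and contact force between the fingers and cooled1 below 0.1 N and contact force between the fingers and cooled2 below 0.1 N and contact force between the fingers and cooled3 below 0.1 N and contact force between the fingers and cooled4 below 0.1 N and horizontal distance between cover and jig above 0.19 m and height (world z) of cover below 0.02 m and angle between cover's own z axis and vertical below 0.12 rad), for 0.2 s.
At the end, for the whole second after the job is handed in: Each orange dish in a pocket, open side up: 6 mm of its centre, 3 mm of its floor, tilt under 0.06 rad. Each blue dish in the crate. Cover home on the jig: 6 mm sideways, 3 mm in height, 0.07 rad of square (either way round), tilt under 0.03 rad. All at rest (horizontal distance between cover and jig_seat below 0.006 m and z of cover in the frame of jig_seat between -0.003 and 0.003 m and angle between the x axis of cover and the x axis of jig, either way round below 0.07 rad and angle between cover's own z axis and vertical below 0.03 rad and linear speed of each of cover, fresh1, fresh2, fresh3, fresh4, cooled1, cooled2, cooled3, cooled4 below 0.02 m/s and ((horizontal distance between fresh1 and pocket1 below 0.006 m and z of fresh1 in the frame of pocket1 between -0.003 and 0.003 m) or (horizontal distance between fresh1 and pocket2 below 0.006 m and z of fresh1 in the frame of pocket2 between -0.003 and 0.003 m) or (horizontal distance between fresh1 and pocket3 below 0.006 m and z of fresh1 in the frame of pocket3 between -0.003 and 0.003 m) or (horizontal distance between fresh1 and pocket4 below 0.006 m and z of fresh1 in the frame of pocket4 between -0.003 and 0.003 m)) and angle between each of fresh1, fresh2, fresh3, fresh4's own z axis and vertical below 0.06 rad and ((horizontal distance between fresh2 and pocket1 below 0.006 m and z of fresh2 in the frame of pocket1 between -0.003 and 0.003 m) or (horizontal distance between fresh2 and pocket2 below 0.006 m and z of fresh2 in the frame of pocket2 between -0.003 and 0.003 m) or (horizontal distance between fresh2 and pocket3 below 0.006 m and z of fresh2 in the frame of pocket3 between -0.003 and 0.003 m) or (horizontal distance between fresh2 and pocket4 below 0.006 m and z of fresh2 in the frame of pocket4 between -0.003 and 0.003 m)) and ((horizontal distance between fresh3 and pocket1 below 0.006 m and z of fresh3 in the frame of pocket1 between -0.003 and 0.003 m) or (horizontal distance between fresh3 and pocket2 below 0.006 m and z of fresh3 in the frame of pocket2 between -0.003 and 0.003 m) or (horizontal distance between fresh3 and pocket3 below 0.006 m and z of fresh3 in the frame of pocket3 between -0.003 and 0.003 m) or (horizontal distance between fresh3 and pocket4 below 0.006 m and z of fresh3 in the frame of pocket4 between -0.003 and 0.003 m)) and ((horizontal distance between fresh4 and pocket1 below 0.006 m and z of fresh4 in the frame of pocket1 between -0.003 and 0.003 m) or (horizontal distance between fresh4 and pocket2 below 0.006 m and z of fresh4 in the frame of pocket2 between -0.003 and 0.003 m) or (horizontal distance between fresh4 and pocket3 below 0.006 m and z of fresh4 in the frame of pocket3 between -0.003 and 0.003 m) or (horizontal distance between fresh4 and pocket4 below 0.006 m and z of fresh4 in the frame of pocket4 between -0.003 and 0.003 m)) and x of cooled1 in the frame of crate_in between -0.06 and 0.06 m and y of cooled1 in the frame of crate_in between -0.092 and 0.092 m and z of cooled1 in the frame of crate_in between -0.01 and 0.05 m and x of cooled2 in the frame of crate_in between -0.06 and 0.06 m and y of cooled2 in the frame of crate_in between -0.092 and 0.092 m and z of cooled2 in the frame of crate_in between -0.01 and 0.05 m and x of cooled3 in the frame of crate_in between -0.06 and 0.06 m and y of cooled3 in the frame of crate_in between -0.092 and 0.092 m and z of cooled3 in the frame of crate_in between -0.01 and 0.05 m and x of cooled4 in the frame of crate_in between -0.06 and 0.06 m and y of cooled4 in the frame of crate_in between -0.092 and 0.092 m and z of cooled4 in the frame of crate_in between -0.01 and 0.05 m); the robot touches nothing.
It fails at once if the jar is shifted by more than 40 mm or knocked over (distance of jar from where it was at the start of the episode above 0.04 m or angle between jar's own z axis and vertical above 0.6 rad).
It fails at once if the scraper is shifted by more than 40 mm (distance of scraper from where it was at the start of the episode above 0.04 m).
It fails at once if the tin is shifted by more than 40 mm or knocked over (distance of tin from where it was at the start of the episode above 0.04 m or angle between tin's own z axis and vertical above 0.6 rad).
Of cooled1, cooled2, cooled3, cooled4 only 1 to 2 are there at a start; the rules pass over those that are not, and their reading is None.
Of fresh1, fresh2, fresh3, fresh4 only 3 to 4 are there at a start; the rules pass over those that are not, and their reading is None.
At some moment in a run one of fresh1, fresh2, fresh3, fresh4 may be knocked a few centimetres aside while the robot is not near it.
Once in a run the grip may slacken for a moment while it holds something.
It also fails if it takes over 210 s, if anything falls off the work surface, if the arm or the gripper's body presses on something with over 40 N, if the wrist force passes 120 N, or if a joint passes its speed limit or range.

ROBOT

A 6-joint arm with a two-finger parallel gripper is mounted at the origin on the work surface. World frame = base frame: x ahead of the robot, y to its left, z up, the work surface at z = 0. Lengths are in m, angles in degrees, forces in N, time in s.
With the tool pointing down it reaches from about 0.3 to 1 m from the base axis. Payload 5.1 kg.
Tool frame: the origin (TCP) lies midway between the tips of the shut fingers; the grasp point (between the pads) lies 19 mm behind it; z points along the fingers, y is the line along which they close (so a half turn about z gives the same grasp; the last joint's range is limited). The gripper opens to 95 mm and grips with 3 to 60 N. Pads are 20 mm wide; open, the fingers measure 119 mm over their backs; the gripper's body (75 mm by 180 mm) begins 59 mm behind the grasp point.
Start: joints at [61.845, 7.093, 94.555, -0, 78.352, -4.733], TCP at [0.258, 0.596, 0.215] pointing down, gripper open.
Joint ranges: [-149.61, 149.61], [-58.7, 133.49], [1.44, 155.28], [-77.14, 257.14], [18.33, 153.61], [-166.67, 166.67]. Speed limits (degrees/s): [147.25, 147.25, 180, 180, 180, 180].

INTERFACE

Orientations are given as a 3x3 rotation matrix whose columns are the frame's x, y, z axes.
In Python, from plant import * gives the robot as it stands. The module is installed in compiled form; this text tells all that it offers.
- The arm moves only by the shell command python3 -m creep 'ROWS' [OPENING] [FORCE]. ROWS is JSON, a list that holds one entry, the list of rows, each a list of 6 numbers: the shift along the tool's x, y, z in m, then the turn, a rotation vector about the tool's x, y, z in degrees. A call has exactly 10 rows; each row is the pose to reach, as a shift and turn from the pose commanded when the call began, along the tool's axes at that moment; what a row does not reach only later rows make up. A row lasts 1/12 s, in which the tool goes at most 41.7 mm and 7.16 degrees, less where a joint would pass 70% of its speed; a pose out of reach is approached as far as the arm can. A call with a gripper value outside its range is refused whole. OPENING is the finger opening in m, from 0 to 0.0951, set as the call begins (- or left out, the last holds). The fingers move at their own pace and stop on an object; FORCE is the grip in N (left out, the last holds). Time passes only in rows, so rows that repeat a pose let the fingers close, or fill a call up. It gives the time, the measured TCP pose, the force, the opening and the grip force at its end, in the units of the state.
- state(): the state, without advancing time (a new reading comes with each control period).
- capture(name): name is "side" or "top"; returns the picture (420x560x3 uint8, red, green, blue); there is no depth.
- calibration(name): a dict with "K" (3x3 intrinsics, pixels), "cam_to_world" (4x4, takes a point from camera to world coordinates). Camera axes: x right, y up, looking along -z (the intrinsics and any distortion apply to the point x, -y, -z); pixel columns grow to the right and rows downward; lengths in m; the calibration is good to about 2 mm. A picture is of the moment at which its call begins. calibration takes no time and is no camera call.
- finish_job(): hands the job in; it is judged then, once.
The state is a dict: "time_s": time; "joint_positions": joint angles; "joint_vel": joint speeds; "effort": joint torques, N m; "tcp_pos": TCP position; "tool_rot": TCP orientation; "ft_force": force on the tool from outside, world axes, zero at the start; "wrist_torque": the same for the moment, N m; "opening": finger opening in m; "finger_force": force on a finger pad.
Only numpy, scipy, OpenCV 4.12 (cv2) and the standard library are available. Lean on these libraries where they do the work, as an engineer would, in place of code of your own. Each camera call takes 0.05 s, during which the arm holds its last target. There are 200 camera calls.

## Working session

There is one attempt and no reset: what is moved stays moved. The work goes in short steps, Python scripts to look and compute and a shell command to move; the robot and the scene stay as the last step left them, time stands still between calls to the robot, and variables do not carry over. Pictures are saved under pics/ and viewed, at most 14 in all, crops included, and the job is handed in when it is done.

```bash
ls; mkdir -p pics
python3 - <<'E'
from plant import *
import cv2
s=state()
for k in s: print(k,s[k])
for n in("side","top"):
    c=calibration(n); print(n,c)
    cv2.imwrite(f"pics/{n}0.png",capture(n)[:,:,::-1])
E
```

```text
pics
time_s 0.0
joint_positions [ 6.18423157e+01  7.13310621e+00  9.46293012e+01 -1.03712598e-03
  7.83498217e+01 -4.73290904e+00]
joint_vel [ 0.01997559 -0.01953408 -0.06024927 -0.0274647  -0.06768387 -0.03397913]
effort [-2.23519077e-03 -4.17589080e+01 -3.59939754e+01  7.72596127e-02
  4.89482016e-02 -1.43242291e-04]
tcp_pos [0.25815527 0.595885   0.21344075]
tool_rot [[-9.17584204e-01  3.97540442e-01 -9.08710623e-04]
 [ 3.97541455e-01  9.17582574e-01 -1.73531579e-03]
 [ 1.43958828e-04 -1.95354850e-03 -9.99998081e-01]]
ft_force [-0.12161033 -1.31093819 -0.1959977 ]
wrist_torque [ 0.00040632 -0.03755486 -0.01358673]
finger_force 0.0
opening 0.09514149370353905
side {'K': array([[407.80829041,   0.        , 276.66815839],
       [  0.        , 407.80829041, 210.34158363],
       [  0.        ,   0.        ,   1.        ]]), 'cam_to_world': array([[ 0.88682718,  0.23692539, -0.39674162, -0.01796595],
       [-0.46182589,  0.48405117, -0.74324378, -0.83783248],
       [ 0.01594992,  0.84235433,  0.53868801,  0.70232169],
       [ 0.        ,  0.        ,  0.        ,  1.        ]])}
top {'K': array([[527.29845536,   0.        , 280.83101388],
       [  0.        , 527.29845536, 210.84286114],
       [  0.        ,   0.        ,   1.        ]]), 'cam_to_world': array([[-0.0052946 ,  0.99722855, -0.07421047,  0.33599253],
       [-0.99988874, -0.00424458,  0.0142998 ,  0.05530341],
       [ 0.01394517,  0.07427792,  0.99714007,  1.68966128],
       [ 0.        ,  0.        ,  0.        ,  1.        ]])}
```

View pics/top0.png

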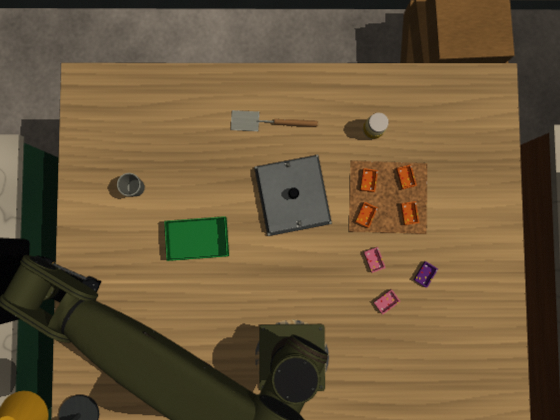

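View pics/side0.png

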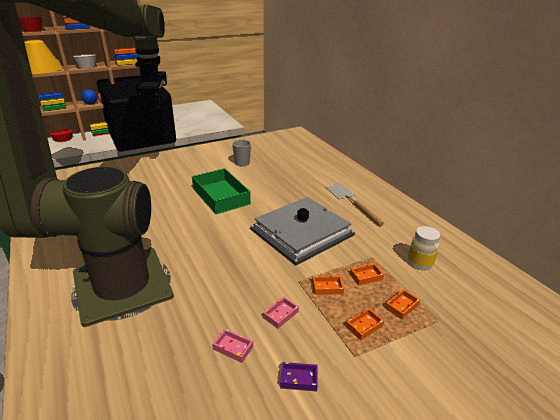

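The top view (+x up, +y left) shows the covered jig at pixel (293,195), the crate at (197,239) and four orange dishes on the mat at (368,181), (405,177), (365,215), (409,213). The tin is at (130,185), the scraper at (275,122), the jar at (376,125), and the pink and purple decoys lie below the mat. The side view agrees. Next I'll fit silhouettes.

```bash
cat > h.py <<'E'
from plant import *
import numpy as np, cv2
from scipy.optimize import minimize
CAL={n:calibration(n) for n in("side","top")}
def proj(n,P):
    P=np.atleast_2d(P).astype(float); T=np.linalg.inv(CAL[n]["cam_to_world"])
    c=P@T[:3,:3].T+T[:3,3]; q=np.c_[c[:,0],-c[:,1],-c[:,2]]@CAL[n]["K"].T
    return q[:,:2]/q[:,2:]
def unproj(n,uv,z):
    C=CAL[n]["cam_to_world"]; d=np.linalg.inv(CAL[n]["K"])@[uv[0],uv[1],1.]
    d=C[:3,:3]@[d[0],-d[1],-d[2]]; o=C[:3,3]; return o+d*(z-o[2])/d[2]
def hsv(im): return cv2.cvtColor(im,cv2.COLOR_RGB2HSV)
def mask(im,col):
    h=hsv(im); H,S,V=[h[...,i].astype(int) for i in range(3)]
    if col=="orange": m=(H<=14)&(S>200)&(V>110)
    if col=="green": m=(H>45)&(H<80)&(S>120)&(V>40)
    if col=="blue": m=(H>95)&(H<125)&(S>100)&(V>50)
    if col=="grey": m=(S<75)
    return m.astype(np.uint8)
def blobs(m,amin=60):
    n,l,st,c=cv2.connectedComponentsWithStats(cv2.morphologyEx(m,cv2.MORPH_CLOSE,np.ones((5,5))))
    return [(c[i],st[i],(l==i)) for i in range(1,n) if st[i,4]>amin]
def box(p,dims,z0,z1):
    x,y,z,a=p; c,s=np.cos(a),np.sin(a); L,W=dims[0]/2,dims[1]/2
    return np.array([[x+c*u-s*v,y+s*u+c*v,z+h] for u in(-L,L) for v in(-W,W) for h in(z0,z1)])
SS=8
def cover_(n,p,boxes,roi):
    x0,y0,x1,y1=roi; im=np.zeros(((y1-y0)*SS,(x1-x0)*SS),np.uint8)
    for d,z0,z1 in boxes:
        q=(proj(n,box(p,d,z0,z1))+.5-[x0,y0])*SS-.5
        cv2.fillConvexPoly(im,cv2.convexHull(np.round(q*16).astype(np.int32)),255,shift=4)
    return cv2.resize(im,(x1-x0,y1-y0),interpolation=cv2.INTER_AREA)/255.
def fit(masks,p0,boxes,fixz=True,pad=12):
    """masks: {cam: bool mask}; returns pose, residual px"""
    rois={}
    for n in masks:
        q=np.vstack([proj(n,box(p0,d,a,b)) for d,a,b in boxes]); lo=np.floor(q.min(0)-pad).astype(int); hi=np.ceil(q.max(0)+pad).astype(int)
        lo=np.maximum(lo,0); hi=np.minimum(hi,[560,420]); rois[n]=(*lo,*hi)
    def full(v): return [p0[0]+v[0]/1e3,p0[1]+v[1]/1e3,p0[2]+(0 if fixz else v[3]/1e3),p0[3]+v[2]/50]
    def cost(v): return sum(np.abs(cover_(n,full(v),boxes,r)-masks[n][r[1]:r[3],r[0]:r[2]]).sum() for n,r in rois.items())
    k=3 if fixz else 4; best=None; st=np.zeros(k)
    for sc in(6,3,1.5):
        S=np.vstack([st]+[st+sc*np.eye(k)[i] for i in range(k)])
        r=minimize(cost,st,method="Nelder-Mead",options=dict(initial_simplex=S,xatol=.05,fatol=.05)); st=r.x
    return np.array(full(st)),r.fun
DISH=[((.070,.046),0,.018)]
def dishes(ims,col="orange",z=.003,fixz=False,cams=("top","side"),hint=None):
    out=[]
    bl={n:blobs(mask(ims[n],col)) for n in cams}
    for c,st,m in bl["top"]:
        w=unproj("top",c,z+.01)
        ms={"top":m}
        if "side" in cams:
            q=proj("side",[[w[0],w[1],z+.009]])[0]
            b=min(bl["side"],key=lambda b:np.hypot(*(b[0]-q)))
            ms["side"]=b[2]
        r=cv2.minAreaRect(np.argwhere(m)[:,::-1].astype(np.float32))
        bp=cv2.boxPoints(r); e=max((bp[1]-bp[0],bp[2]-bp[1]),key=lambda e:np.hypot(*e))
        a=np.arctan2(-e[0],-e[1]); a=(a+np.pi/2)%np.pi-np.pi/2
        out.append(fit(ms,[w[0],w[1],z,a],DISH,fixz))
    return out
E
python3 - <<'E'
from h import *
ims={n:cv2.imread(f"pics/{n}0.png")[:,:,::-1].copy() for n in("top","side")}
np.set_printoptions(precision=4,suppress=True)
for fz,c in((0,("top","side")),(1,("top",))):
    for p,r in dishes(ims,fixz=fz,cams=c): print("fresh",p[:3],np.degrees(p[3]),r)
JIG=[((.228,.210),0,.012),((.208,.190),.012,.042)]
CR=[((.125,.190),0,.05)]
for nm,col,px,bx in(("jig","grey",(293,195),JIG),("crate","green",(197,239),CR)):
    w=unproj("top",px,.03); p0=[w[0],w[1],0,.1]
    ms={}
    for n in ims:
        q=proj(n,[p0[:3]])[0]
        b=[b for b in blobs(mask(ims[n],col),800)]; b=min(b,key=lambda b:np.hypot(*(b[0]-q))); ms[n]=b[2]; print(nm,n,b[0],b[1])
        cv2.imwrite(f"pics/m_{nm}_{n}.png",b[2]*255)
    for k in(["top"],["side"],["top","side"]):
        p,r=fit({n:ms[n] for n in k},p0,bx,len(k)==1); print(k,p[:3],np.degrees(p[3]),r)
a=ims["top"][140:250,240:350]; b=ims["side"][190:270,240:365]
o=np.zeros((560,800,3),np.uint8); 
A=cv2.resize(a,None,fx=3.5,fy=3.5,interpolation=2); B=cv2.resize(b,None,fx=3.3,fy=3.3,interpolation=2)
o[:A.shape[0],:A.shape[1]]=A; o[:B.shape[0],A.shape[1]:A.shape[1]+B.shape[1]]=B[:,:800-A.shape[1]]
cv2.imwrite("pics/jigcrop.png",o[:400,:,::-1])
E
```

```text
fresh [ 0.5688 -0.3715  0.0053] 14.35906844896861 161.01176470588234
fresh [ 0.5597 -0.2509  0.0033] -8.009905863924516 103.52549019607844
fresh [ 0.4529 -0.3801  0.0047] 8.322130236527935 142.86666666666667
fresh [ 0.4479 -0.2407  0.0026] -24.50156058586445 69.06666666666666
fresh [ 0.5699 -0.3731  0.003 ] 15.599520660571143 51.97254901960784
fresh [ 0.5601 -0.2517  0.003 ] -8.66030591349648 35.25098039215686
fresh [ 0.4532 -0.3818  0.003 ] 9.147636870046242 45.87843137254902
fresh [ 0.4485 -0.241   0.003 ] -23.147056443452133 33.43529411764706
jig top [292.4915 194.9554] [ 255  155   77   81 4533]
jig side [301.8461 229.2343] [ 250  197  105   68 4003]
['top'] [ 0.5126 -0.0063  0.    ] 10.81545745775782 142.85098039215688
['side'] [ 0.5119 -0.0048  0.    ] 11.06147754374863 156.72156862745095
['top', 'side'] [ 0.5127 -0.0053 -0.0016] 10.400805840125038 305.37254901960785
crate top [195.9691 238.3035] [ 164  217   65   44 2491]
crate side [220.932  190.2294] [ 192  168   58   46 1735]
['top'] [0.3739 0.2974 0.    ] 4.098290742670281 66.63529411764705
['side'] [0.3715 0.2962 0.    ] 2.800876725281777 83.29019607843136
['top', 'side'] [ 0.3736  0.2979 -0.0022] 3.9858899642028267 147.89019607843136[ WARN:0@1.701] global loadsave.cpp:1063 imwrite_ Unsupported depth image for selected encoder is fallbacked to CV_8U.
```

View pics/jigcrop.png

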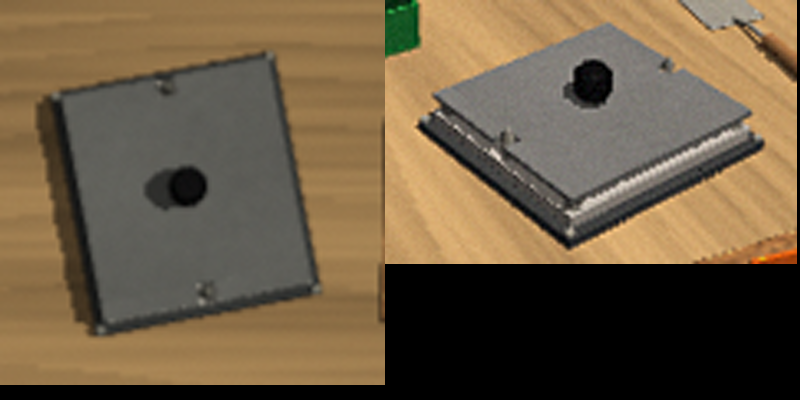

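The crops show the cover on the jig, yawed about 10.7°, with both pins visible in its slots and the knob at the centre. I'll locate the knob from both views and work out the first move.

```bash
cat > go.py <<'E'
import sys
from h import *
def rel(x,y,z,a,frm=None):
    s=state(); R=np.array(s["tool_rot"]); p=np.array(s["tcp_pos"])
    d=R.T@(np.array([x,y,z])-p); a0=np.degrees(np.arctan2(R[1,0],R[0,0]))
    t=-((a-a0+180)%360-180); return d,t
if __name__=="__main__":
    for q in sys.argv[1:]:
        d,t=rel(*map(float,q.split(","))); print(q,"shift",np.round(d,4),"turnz",round(t,2))
E
cat > knob.py <<'E'
from h import *
def tri(a,b):
    # a top px, b side px -> world point
    r=[]
    for n,uv in(("top",a),("side",b)):
        o=CAL[n]["cam_to_world"][:3,3]; d=unproj(n,uv,0)-o; r.append((o,d/np.linalg.norm(d)))
    (o1,d1),(o2,d2)=r; s=np.linalg.lstsq(np.c_[d1,-d2],o2-o1,rcond=None)[0]
    A,B=o1+s[0]*d1,o2+s[1]*d2; return (A+B)/2,np.linalg.norm(A-B)
def knob(ims,guess):
    c={}
    for n in ims:
        q=proj(n,[guess])[0]; V=ims[n].max(2)
        yy,xx=np.mgrid[:420,:560]; m=((V<45)&(np.hypot(xx-q[0],yy-q[1])<14)).astype(np.uint8)
        bl=max(blobs(m,8),key=lambda b:b[1][4]); c[n]=bl[0]; print(n,q,bl[0],bl[1])
    return tri(c["top"],c["side"])
E
python3 - <<'E'
from knob import *
ims={n:cv2.imread(f"pics/{n}0.png")[:,:,::-1].copy() for n in("top","side")}
print(knob(ims,[.5127,-.0057,.065]))
E
python3 go.py .5127,-.0057,.18,190.7
```

```text
top [292.90170385 192.83591524] [292.15652174 193.33913043] [285 188  14  11 115]
side [303.15546719 213.23848085] [302.36153846 214.58461538] [297 208  12  14 130]
(array([ 0.51169901, -0.00355704,  0.05940857]), np.float64(0.00010139334706702521))
.5127,-.0057,.18,190.7 shift [-0.4727 -0.4508  0.0343] turnz -34.12
```

```bash
python3 -m creep '[[[-0.2,-0.19,0,0,0,-15],[-0.47,-0.45,0.0,0,0,-34],[-0.47,-0.45,0.0,0,0,-34],[-0.47,-0.45,0.0,0,0,-34],[-0.47,-0.45,0.0,0,0,-34],[-0.47,-0.45,0.0,0,0,-34],[-0.47,-0.45,0.0,0,0,-34],[-0.47,-0.45,0.0,0,0,-34],[-0.47,-0.45,0.0,0,0,-34],[-0.47,-0.45,0.0,0,0,-34]]]' 0.0951 40; python3 go.py .5125,-.0048,.18,190.7
```

```text
time_s: 0.93
tcp_pos: [0.4191, 0.2127, 0.2144]
tool_rot: [[-0.983, -0.184, -0.0], [-0.184, 0.983, -0.0], [0.0, -0.0, -1.0]]
ft_force: [0.7, 0.4, 0.2]
opening: 0.0952
finger_force: 0.0
.5125,-.0048,.18,190.7 shift [-0.0517 -0.231   0.0344] turnz -0.1
```

```bash
python3 -m creep '[[[-0.05,-0.22,0.03,0,0,0],[-0.05,-0.22,0.03,0,0,0],[-0.05,-0.22,0.03,0,0,0],[-0.05,-0.22,0.03,0,0,0],[-0.05,-0.22,0.03,0,0,0],[-0.05,-0.22,0.03,0,0,0],[-0.05,-0.22,0.03,0,0,0],[-0.05,-0.22,0.03,0,0,0],[-0.05,-0.22,0.03,0,0,0],[-0.05,-0.22,0.03,0,0,0]]]'
python3 - <<'E'
from h import *
for n in("top","side"): cv2.imwrite(f"pics/{n}1.png",capture(n)[:,:,::-1])
a=cv2.imread("pics/top1.png")[130:250,220:360]; b=cv2.imread("pics/side1.png")[130:270,230:370]
cv2.imwrite("pics/c1.png",np.hstack([cv2.resize(a,(400,343)),cv2.resize(b,(343,343))]))
E
python3 go.py .5125,-.0048,.047,190.7
```

```text
time_s: 1.77
tcp_pos: [0.5083, 0.0087, 0.1847]
tool_rot: [[-0.983, -0.185, -0.0], [-0.185, 0.983, 0.0], [0.0, 0.0, -1.0]]
ft_force: [0.1, -0.0, 0.3]
opening: 0.0947
finger_force: 0.0
.5125,-.0048,.047,190.7 shift [-0.0014 -0.0141  0.1379] turnz -0.01
```

View pics/c1.png

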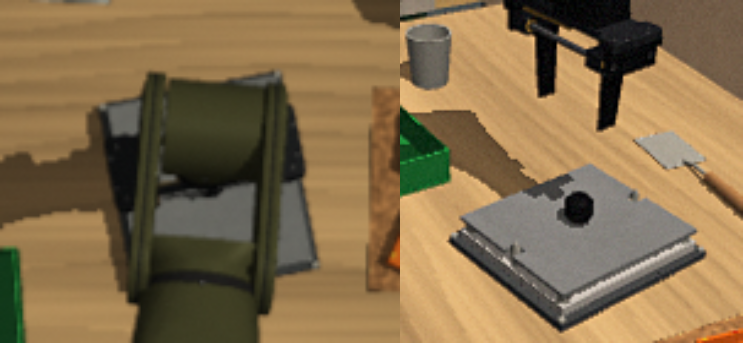

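The side view shows the gripper above the knob, clear of everything. I'll descend and grip.

```bash
python3 -m creep '[[[-0.0015,-0.014,0.03,0,0,0],[-0.0015,-0.014,0.06,0,0,0],[-0.0015,-0.014,0.09,0,0,0],[-0.0015,-0.014,0.11,0,0,0],[-0.0015,-0.014,0.12,0,0,0],[-0.0015,-0.014,0.13,0,0,0],[-0.0015,-0.014,0.135,0,0,0],[-0.0015,-0.014,0.135,0,0,0],[-0.0015,-0.014,0.135,0,0,0],[-0.0015,-0.014,0.135,0,0,0]]]' && python3 -m creep '[[[0,0,0,0,0,0],[0,0,0,0,0,0],[0,0,0,0,0,0],[0,0,0,0,0,0],[0,0,0,0,0,0],[0,0,0,0,0,0],[0,0,0,0,0,0],[0,0,0,0,0,0],[0,0,0,0,0,0],[0,0,0,0,0,0]]]' 0.02 50
```

```text
time_s: 2.7
tcp_pos: [0.5139, -0.0059, 0.0512]
tool_rot: [[-0.983, -0.184, 0.003], [-0.184, 0.983, -0.0], [-0.003, -0.001, -1.0]]
ft_force: [-0.4, -0.2, 0.8]
opening: 0.095
finger_force: 0.0
time_s: 3.53
tcp_pos: [0.5127, -0.0057, 0.0496]
tool_rot: [[-0.983, -0.183, -0.0], [-0.183, 0.983, 0.0], [0.0, 0.0, -1.0]]
ft_force: [-0.6, 2.6, 0.5]
opening: 0.0338
finger_force: 3.2
```

```bash
python3 -m creep '[[[0,0,-0.003,0,0,0],[0,0,-0.006,0,0,0],[0,0,-0.01,0,0,0],[0,0,-0.015,0,0,0],[0,0,-0.025,0,0,0],[0,0,-0.035,0,0,0],[0,0,-0.05,0,0,0],[0,0,-0.065,0,0,0],[0,0,-0.08,0,0,0],[0,0,-0.09,0,0,0]]]'
python3 - <<'E'
from h import *
for n in("side",): cv2.imwrite(f"pics/{n}2.png",capture(n)[:,:,::-1])
b=cv2.imread("pics/side2.png")[120:270,200:370]
cv2.imwrite("pics/c2.png",cv2.resize(b,None,fx=3,fy=3))
s=state();print(s["opening"],s["finger_force"],s["ft_force"])
E
python3 go.py .575,.275,.145,190.6
```

```text
time_s: 4.37
tcp_pos: [0.5138, -0.006, 0.1426]
tool_rot: [[-0.983, -0.184, 0.004], [-0.184, 0.983, -0.0], [-0.003, -0.001, -1.0]]
ft_force: [0.7, 0.1, -5.0]
opening: 0.0331
finger_force: 50.0
0.0327556766791748 49.99837813549675 [ 1.04544272 -0.31599867 -2.91581311]
.575,.275,.145,190.6 shift [-0.1107  0.2653 -0.0004] turnz -0.02
```

View pics/c2.png

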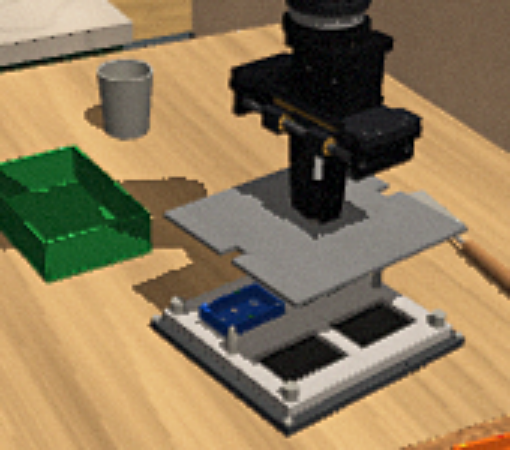

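The cover is held level and clear of the jig. One blue dish shows at the +y side, and the two near pockets are empty; the fourth pocket is hidden. Next I'll carry the cover left and lower it.

```bash
python3 -m creep '[[[-0.006,0.015,0,0,0,0],[-0.018,0.045,0,0,0,0],[-0.033,0.081,0,0,0,0],[-0.048,0.118,0,0,0,0],[-0.063,0.155,0,0,0,0],[-0.078,0.192,0,0,0,0],[-0.091,0.224,0,0,0,0],[-0.101,0.25,0,0,0,0],[-0.107,0.265,0,0,0,0],[-0.11,0.27,0,0,0,0]]]' && python3 -m creep '[[[0,0,0.01,0,0,0],[0,0,0.025,0,0,0],[0,0,0.045,0,0,0],[0,0,0.065,0,0,0],[0,0,0.08,0,0,0],[0,0,0.09,0,0,0],[0,0,0.1,0,0,0],[0,0,0.105,0,0,0],[0,0,0.11,0,0,0],[0,0,0.115,0,0,0]]]'
python3 - <<'E'
from h import *
cv2.imwrite("pics/side3.png",capture("side")[:,:,::-1])
b=cv2.imread("pics/side3.png")[80:270,150:400]
cv2.imwrite("pics/c3.png",cv2.resize(b,None,fx=2.5,fy=2.5))
s=state();print(s["tcp_pos"],s["opening"],s["finger_force"],s["ft_force"])
E
```

```text
time_s: 5.25
tcp_pos: [0.5712, 0.2821, 0.1393]
tool_rot: [[-0.983, -0.186, -0.0], [-0.186, 0.983, 0.0], [0.0, 0.0, -1.0]]
ft_force: [0.2, -1.2, -5.9]
opening: 0.033
finger_force: 50.0
time_s: 6.08
tcp_pos: [0.5721, 0.2799, 0.0252]
tool_rot: [[-0.983, -0.183, 0.002], [-0.183, 0.983, 0.001], [-0.002, 0.0, -1.0]]
ft_force: [0.6, 0.2, -5.9]
opening: 0.0329
finger_force: 50.0
[0.57142486 0.27967003 0.02407544] 0.03266643285678333 49.99808689688507 [-0.5717305  -0.0370765  -6.48756718]
```

View pics/c3.png

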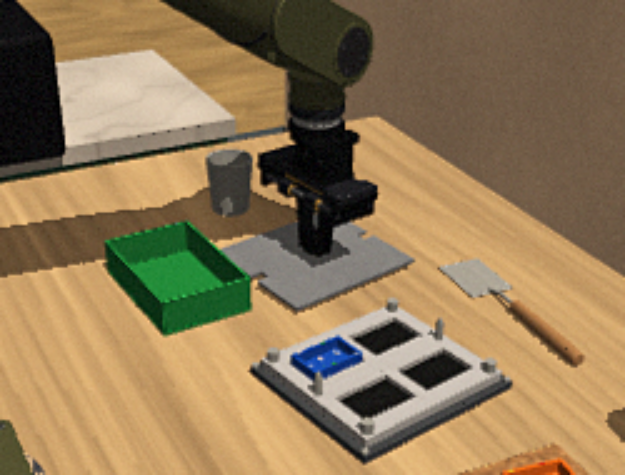

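The cover hovers about 11 mm above the bench, clear of the crate, jig and scraper. There is a single blue dish, in pocket2 (-x, +y). I'll set the cover down and release it.

```bash
python3 -m creep '[[[0,0,0.003,0,0,0],[0,0,0.006,0,0,0],[0,0,0.008,0,0,0],[0,0,0.009,0,0,0],[0,0,0.01,0,0,0],[0,0,0.011,0,0,0],[0,0,0.011,0,0,0],[0,0,0.011,0,0,0],[0,0,0.011,0,0,0],[0,0,0.011,0,0,0]]]' && python3 -m creep '[[[0,0,0,0,0,0],[0,0,0,0,0,0],[0,0,0,0,0,0],[0,0,0,0,0,0],[0,0,0,0,0,0],[0,0,0,0,0,0],[0,0,0,0,0,0],[0,0,-0.01,0,0,0],[0,0,-0.04,0,0,0],[0,0,-0.08,0,0,0]]]' 0.0951 30
python3 - <<'E'
from go import *
s=state();print(s["tcp_pos"],s["opening"],s["finger_force"],s["ft_force"])
J=np.array([.5127,-.0057]);f=np.radians(10.7);R=np.array([[np.cos(f),-np.sin(f)],[np.sin(f),np.cos(f)]])
for k,(u,v) in enumerate([(-.046,-.044),(-.046,.044),(.046,-.044),(.046,.044)]): print(k+1,J+R@[u,v])
p2=J+R@[-.046,.044]
print(rel(*p2,.12,190.7))
E
```

```text
time_s: 6.97
tcp_pos: [0.5718, 0.28, 0.0144]
tool_rot: [[-0.983, -0.184, 0.001], [-0.184, 0.983, 0.0], [-0.001, 0.0, -1.0]]
ft_force: [0.3, 0.7, -0.1]
opening: 0.0331
finger_force: 50.0
time_s: 7.8
tcp_pos: [0.5684, 0.2786, 0.0908]
tool_rot: [[-0.983, -0.184, -0.008], [-0.184, 0.983, -0.003], [0.008, -0.002, -1.0]]
ft_force: [0.8, -0.4, -0.3]
opening: 0.093
finger_force: 0.0
[0.56840335 0.27855354 0.09083991] 0.09302523086349355 0.0 [ 0.83861254 -0.37962855 -0.33862619]
1 [ 0.47566914 -0.05747563]
2 [0.45933048 0.0289943 ]
3 [ 0.56606952 -0.0403943 ]
4 [0.54973086 0.04607563]
(array([ 0.15325478, -0.22534346, -0.02757379]), np.float64(-0.12433949271962774))
```

```bash
cat > jig.py <<'E'
from h import *
from scipy.spatial.transform import Rotation
def jigfit(ims,todo,p0=(.5127,-.0057,.1868),thr=60):
    P={1:(-.046,-.044),2:(-.046,.044),3:(.046,-.044),4:(.046,.044)}; c,s=np.cos(p0[2]),np.sin(p0[2]); out={}
    for n in ims:
        A=[];B=[]
        for k in todo:
            u,v=P[k]; g=[p0[0]+c*u-s*v,p0[1]+s*u+c*v,.024,p0[2]]
            q=proj(n,[g[:3]])[0]
            bl=min(blobs((ims[n].max(2)<thr).astype(np.uint8),60),key=lambda b:np.hypot(*(b[0]-q)))
            p,r=fit({n:bl[2]},g,[((.076,.052),0,0)],True,8); A.append((u,v));B.append(p[:2]); print(n,k,p[:2],round(np.degrees(p[3]),1),"res",round(r,1),"area",bl[1][4])
        A=np.array(A);B=np.array(B);a=A-A.mean(0);b=B-B.mean(0)
        th=np.arctan2((a[:,0]*b[:,1]-a[:,1]*b[:,0]).sum(),(a*b).sum()); R=np.array([[np.cos(th),-np.sin(th)],[np.sin(th),np.cos(th)]])
        o=B.mean(0)-R@A.mean(0); print(n,"jig",o,np.degrees(th),"err mm",np.round(1e3*(B-(A@R.T+o)),1).tolist())
E
python3 - <<'E'
from jig import *
ims={n:capture(n) for n in("top","side")}
for n in ims: cv2.imwrite(f"pics/{n}4.png",ims[n][:,:,::-1])
np.set_printoptions(precision=4,suppress=True)
jigfit(ims,(1,3,4))
for n in ims:
    for p in blobs(mask(ims[n],"blue")): print(n,p[0],p[1])
for c in(("top","side"),("top",)):
    for p,r in dishes(ims,"blue",z=.017,fixz=len(c)==1,cams=c): print(p,r)
a=ims["top"][130:260,150:350]; b=ims["side"][150:280,180:370]
o=np.hstack([cv2.resize(a,(400,260)),cv2.resize(b,(380,260))]); cv2.imwrite("pics/c4.png",o[:,:,::-1])
E
```

```text
top 1 [ 0.4749 -0.0588] 10.7 res 41.5 area 354
top 3 [ 0.566  -0.0416] 10.8 res 43.6 area 347
top 4 [0.5498 0.0452] 10.9 res 43.4 area 349
top jig [ 0.5125 -0.0068] 10.593506146442913 err mm [[-0.4, -0.3], [0.2, 0.0], [0.2, 0.3]]
side 1 [ 0.4742 -0.0588] 8.2 res 201.1 area 700
side 3 [ 0.5609 -0.0421] 11.3 res 69.0 area 208
side 4 [0.5444 0.044 ] 16.2 res 81.7 area 185
side jig [ 0.5085 -0.0076] 11.440534009802986 err mm [[2.0, 1.1], [-1.4, -0.4], [-0.5, -0.6]]
top [282.0291 211.1134] [273 199  19  25 344]
side [126.0818  55.9545] [115  53  23   7 110]
side [280.4242 222.8552] [267 214  28  18 297]
[0.4585 0.0279 0.0188 0.2007] 80.41960784313724
[0.4589 0.0278 0.017  0.1974] 19.46666666666667
```

View pics/c4.png

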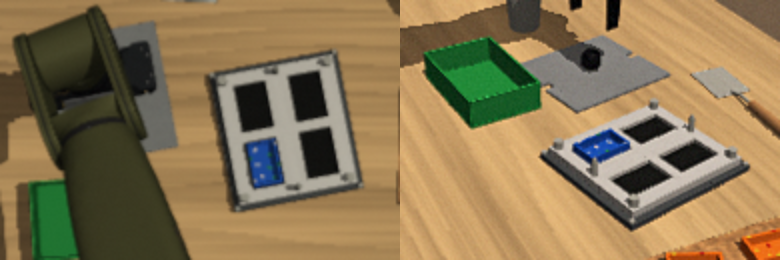

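Top-camera fits agree to 0.4 mm: the jig is at (0.5125, -0.0068), yaw 10.6°. The cover lies flat beside the jig, and only pocket2 holds a blue dish. I'll pick that dish.

```bash
python3 -m creep '[[[0.02,-0.03,0,0,0,0],[0.04,-0.06,0,0,0,0],[0.065,-0.095,0,0,0,0],[0.09,-0.13,0,0,0,0],[0.115,-0.17,0,0,0,0],[0.135,-0.2,0,0,0,0],[0.15,-0.22,0,0,0,0],[0.154,-0.226,0,0,0,0],[0.154,-0.226,0,0,0,0],[0.154,-0.226,0,0,0,0]]]' 0.065 15;  python3 go.py .4589,.0281,.0265,190.65
```

```text
time_s: 8.73
tcp_pos: [0.4621, 0.0295, 0.0944]
tool_rot: [[-0.983, -0.183, 0.002], [-0.183, 0.983, 0.001], [-0.002, 0.0, -1.0]]
ft_force: [-0.0, 0.8, -0.3]
opening: 0.0649
finger_force: 0.0
.4589,.0281,.0265,190.65 shift [ 0.0035 -0.0008  0.0679] turnz -0.12
```

```bash
python3 -m creep '[[[0.0025,-0.0005,0.015,0,0,0],[0.0025,-0.0005,0.035,0,0,0],[0.0025,-0.0005,0.05,0,0,0],[0.0025,-0.0005,0.06,0,0,0],[0.0025,-0.0005,0.065,0,0,0],[0.0025,-0.0005,0.067,0,0,0],[0.0025,-0.0005,0.067,0,0,0],[0.0025,-0.0005,0.067,0,0,0],[0.0025,-0.0005,0.067,0,0,0],[0.0025,-0.0005,0.067,0,0,0]]]';  python3 go.py .4589,.0281,.0265,190.65;python3 -m creep '[[[0,0,0,0,0,0],[0,0,0,0,0,0],[0,0,0,0,0,0],[0,0,0,0,0,0],[0,0,0,0,0,0],[0,0,0,0,0,0],[0,0,0,0,0,0],[0,0,0,0,0,0],[0,0,0,0,0,0],[0,0,0,0,0,0]]]' 0.03 15; python3 -m creep '[[[0,0,-0.005,0,0,0],[0,0,-0.015,0,0,0],[0,0,-0.03,0,0,0],[0,0,-0.045,0,0,0],[0,0,-0.06,0,0,0],[0,0,-0.075,0,0,0],[0,0,-0.085,0,0,0],[0,0,-0.09,0,0,0],[0,0,-0.09,0,0,0],[0,0,-0.09,0,0,0]]]'; python3 go.py .3736,.297,.11,190.65
```

```text
time_s: 9.57
tcp_pos: [0.4598, 0.0283, 0.0276]
tool_rot: [[-0.983, -0.183, 0.002], [-0.183, 0.983, -0.0], [-0.002, -0.0, -1.0]]
ft_force: [1.0, 0.8, -0.0]
opening: 0.0649
finger_force: 0.0
.4589,.0281,.0265,190.65 shift [ 0.001  -0.      0.0011] turnz -0.08
time_s: 10.4
tcp_pos: [0.4591, 0.0283, 0.0268]
tool_rot: [[-0.983, -0.184, 0.0], [-0.184, 0.983, -0.0], [0.0, -0.0, -1.0]]
ft_force: [-0.8, -0.1, 3.0]
opening: 0.0457
finger_force: 15.0
time_s: 11.23
tcp_pos: [0.4589, 0.0283, 0.1165]
tool_rot: [[-0.983, -0.184, -0.0], [-0.184, 0.983, 0.0], [0.0, 0.0, -1.0]]
ft_force: [-0.4, 0.1, -0.5]
opening: 0.0461
finger_force: 15.0
.3736,.297,.11,190.65 shift [0.0345 0.2798 0.0065] turnz -0.07
```

```bash
python3 -m creep '[[[0.004,0.03,0,0,0,0],[0.008,0.065,0,0,0,0],[0.012,0.1,0,0,0,0],[0.016,0.135,0,0,0,0],[0.021,0.17,0,0,0,0],[0.026,0.205,0,0,0,0],[0.03,0.24,0,0,0,0],[0.033,0.265,0,0,0,0],[0.0345,0.28,0,0,0,0],[0.0345,0.28,0,0,0,0]]]' && python3 -m creep '[[[0,0,0.015,0,0,0],[0,0,0.04,0,0,0],[0,0,0.06,0,0,0],[0,0,0.08,0,0,0],[0,0,0.09,0,0,0],[0,0,0.096,0,0,0],[0,0,0.1,0,0,0],[0,0,0.1,0,0,0],[0,0,0.1,0,0,0],[0,0,0.1,0,0,0]]]' && python3 -m creep '[[[0,0,0,0,0,0],[0,0,0,0,0,0],[0,0,0,0,0,0],[0,0,0,0,0,0],[0,0,-0.01,0,0,0],[0,0,-0.03,0,0,0],[0,0,-0.06,0,0,0],[0,0,-0.09,0,0,0],[0,0,-0.12,0,0,0],[0,0,-0.13,0,0,0]]]' 0.075 15; python3 go.py .45,-.22,.14,170
```

```text
time_s: 12.07
tcp_pos: [0.3721, 0.2991, 0.1154]
tool_rot: [[-0.982, -0.187, -0.002], [-0.187, 0.982, -0.001], [0.002, -0.0, -1.0]]
ft_force: [0.3, -0.8, -0.8]
opening: 0.0456
finger_force: 15.0
time_s: 12.9
tcp_pos: [0.3747, 0.2977, 0.0178]
tool_rot: [[-0.983, -0.183, 0.002], [-0.183, 0.983, 0.001], [-0.002, 0.001, -1.0]]
ft_force: [-0.7, -0.3, 0.2]
opening: 0.0459
finger_force: 15.0
time_s: 13.73
tcp_pos: [0.3761, 0.2988, 0.1528]
tool_rot: [[-0.983, -0.184, 0.007], [-0.184, 0.983, 0.005], [-0.008, 0.003, -1.0]]
ft_force: [1.0, 1.4, -0.1]
opening: 0.0749
finger_force: 0.0
.45,-.22,.14,170 shift [ 0.0227 -0.5236  0.0108] turnz 20.58
```

```bash
cat > look.py <<'E'
from h import *
import sys
np.set_printoptions(precision=4,suppress=True)
tag=sys.argv[1]
ims={n:capture(n) for n in("top","side")}
for n in ims: cv2.imwrite(f"pics/{n}{tag}.png",ims[n][:,:,::-1])
JO=np.array([.5125,-.0067]);f=np.radians(10.62);R=np.array([[np.cos(f),-np.sin(f)],[np.sin(f),np.cos(f)]])
def show(z,cams):
    for col in("orange","blue"):
        for p,r in dishes(ims,col,z=z if col=="orange" else .006,fixz=True,cams=cams):
            print(col,p[:2],round(np.degrees(p[3]),1),"res",round(r,1),"in jig mm",np.round(1e3*R.T@(p[:2]-JO),1))
show(.003,("top",))
E
sed -i 's/(S>200)&(V>110)/(S>190)\&(V>90)/' h.py; python3 look.py 5
python3 - <<'E'
from h import *
im=cv2.imread("pics/top5.png")[:,:,::-1].copy(); h=hsv(im)
print(h[210:220,350:380:3].tolist()[5], [ (b[1].tolist()) for b in blobs(mask(im,"orange"),10)])
E
```

```text
orange [ 0.5699 -0.3733] 14.0 res 34.3 in jig mm [ -11.2 -370.9]
orange [ 0.5599 -0.2517] -8.7 res 22.0 in jig mm [   1.5 -249.5]
orange [ 0.4533 -0.3815] 9.0 res 29.3 in jig mm [-127.3 -357.4]
orange [ 0.4483 -0.2411] -24.2 res 23.7 in jig mm [-106.3 -218.6]
[[14, 154, 146], [14, 158, 144], [14, 158, 76], [11, 221, 179], [12, 222, 192], [12, 222, 192], [12, 220, 191], [10, 230, 100], [12, 194, 168], [14, 154, 146]] [[397, 165, 20, 24, 322], [361, 168, 17, 24, 331], [401, 201, 18, 24, 329], [356, 202, 22, 26, 334]]
```

```bash
python3 go.py .4483,-.2411,.09,155.8
```

```text
.4483,-.2411,.09,155.8 shift [ 0.0277 -0.5438  0.0586] turnz 34.78
```

```bash
python3 -m creep '[[[0.001,-0.02,0,0,0,0],[0.003,-0.05,0,0,0,0],[0.005,-0.08,0,0,0,0],[0.007,-0.115,0,0,0,0],[0.008,-0.15,0,0,0,0],[0.009,-0.185,0,0,0,0],[0.01,-0.22,0,0,0,0],[0.011,-0.25,0,0,0,0],[0.012,-0.28,0,0,0,0],[0.014,-0.31,0,0,0,0]]]' 0.068 15 && python3 -m creep '[[[0.002,-0.035,0,0,0,5],[0.004,-0.07,0,0,0,10],[0.006,-0.105,0.005,0,0,15],[0.008,-0.14,0.01,0,0,20],[0.01,-0.17,0.02,0,0,25],[0.012,-0.2,0.03,0,0,30],[0.013,-0.22,0.04,0,0,34.8],[0.0137,-0.2338,0.05,0,0,34.8],[0.0137,-0.2338,0.05,0,0,34.8],[0.0137,-0.2338,0.05,0,0,34.8]]]'; python3 go.py .4483,-.2411,.0125,155.8
```

```text
time_s: 14.67
tcp_pos: [0.4155, -0.0114, 0.1443]
tool_rot: [[-0.983, -0.183, -0.003], [-0.183, 0.983, 0.001], [0.003, 0.001, -1.0]]
ft_force: [0.1, 0.5, 1.3]
opening: 0.0681
finger_force: 0.0
time_s: 15.5
tcp_pos: [0.4446, -0.2416, 0.094]
tool_rot: [[-0.911, 0.411, -0.004], [0.411, 0.911, 0.003], [0.005, 0.001, -1.0]]
ft_force: [1.1, 0.2, -0.3]
opening: 0.0677
finger_force: 0.0
.4483,-.2411,.0125,155.8 shift [-0.0036  0.0019  0.0815] turnz -0.09
```

```bash
python3 -m creep '[[[-0.002,0.001,0.02,0,0,0],[-0.003,0.0015,0.045,0,0,0],[-0.003,0.0015,0.06,0,0,0],[-0.003,0.0015,0.072,0,0,0],[-0.003,0.0015,0.078,0,0,0],[-0.003,0.0015,0.08,0,0,0],[-0.003,0.0015,0.081,0,0,0],[-0.003,0.0015,0.081,0,0,0],[-0.003,0.0015,0.081,0,0,0],[-0.003,0.0015,0.081,0,0,0]]]' >/dev/null; python3 go.py .4483,-.2411,.0125,155.8; python3 -m creep '[[[0,0,0,0,0,0],[0,0,0,0,0,0],[0,0,0,0,0,0],[0,0,0,0,0,0],[0,0,0,0,0,0],[0,0,0,0,0,0],[0,0,0,0,0,0],[0,0,0,0,0,0],[0,0,0,0,0,0],[0,0,0,0,0,0]]]' 0.03 20;python3 go.py .4483,-.2411,.0125,155.8; python3 -m creep '[[[0,0,-0.005,0,0,0],[0,0,-0.015,0,0,0],[0,0,-0.03,0,0,0],[0,0,-0.045,0,0,0],[0,0,-0.06,0,0,0],[0,0,-0.075,0,0,0],[0,0,-0.085,0,0,0],[0,0,-0.09,0,0,0],[0,0,-0.09,0,0,0],[0,0,-0.09,0,0,0]]]'; python3 go.py .4754,-.0584,.1,190.62
```

```text
.4483,-.2411,.0125,155.8 shift [0.0026 0.0006 0.0042] turnz -0.02
time_s: 17.17
tcp_pos: [0.4497, -0.2423, 0.0158]
tool_rot: [[-0.912, 0.41, 0.0], [0.41, 0.912, -0.0], [-0.0, -0.0, -1.0]]
ft_force: [-0.3, -0.9, 1.7]
opening: 0.0457
finger_force: 20.0
.4483,-.2411,.0125,155.8 shift [0.0018 0.0005 0.0033] turnz -0.02
time_s: 18.0
tcp_pos: [0.4495, -0.2422, 0.1056]
tool_rot: [[-0.912, 0.41, -0.0], [0.41, 0.912, 0.0], [0.0, -0.0, -1.0]]
ft_force: [0.6, 0.8, 0.1]
opening: 0.0461
finger_force: 20.0
.4754,-.0584,.1,190.62 shift [0.0518 0.1782 0.0056] turnz -34.84
```

```bash
python3 -m creep '[[[0.006,0.02,0,0,0,-5],[0.014,0.05,0,0,0,-11],[0.022,0.08,0,0,0,-17],[0.03,0.11,0,0,0,-23],[0.038,0.14,0,0,0,-29],[0.045,0.165,0,0,0,-34],[0.0502,0.1793,0,0,0,-34.8],[0.0502,0.1793,0,0,0,-34.8],[0.0502,0.1793,0,0,0,-34.8],[0.0502,0.1793,0,0,0,-34.8]]]' && python3 -m creep '[[[0,0,0.01,0,0,0],[0,0,0.03,0,0,0],[0,0,0.045,0,0,0],[0,0,0.055,0,0,0],[0,0,0.06,0,0,0],[0,0,0.06,0,0,0],[0,0,0.06,0,0,0],[0,0,0.06,0,0,0],[0,0,0.06,0,0,0],[0,0,0.06,0,0,0]]]';  python3 go.py .4772,-.0581,.0298,190.62; python3 look.py 6
```

```text
time_s: 18.83
tcp_pos: [0.477, -0.0585, 0.1049]
tool_rot: [[-0.983, -0.183, -0.001], [-0.183, 0.983, -0.0], [0.001, 0.0, -1.0]]
ft_force: [0.2, 0.5, -0.0]
opening: 0.0456
finger_force: 20.0
time_s: 19.67
tcp_pos: [0.4782, -0.0583, 0.0466]
tool_rot: [[-0.983, -0.184, 0.002], [-0.184, 0.983, -0.0], [-0.002, -0.001, -1.0]]
ft_force: [-0.5, -0.3, -0.4]
opening: 0.0457
finger_force: 20.0
.4772,-.0581,.0298,190.62 shift [0.0009 0.0004 0.0168] turnz -0.04
orange [ 0.5699 -0.3733] 14.0 res 34.3 in jig mm [ -11.2 -370.9]
orange [ 0.5599 -0.2517] -8.7 res 21.6 in jig mm [   1.5 -249.6]
orange [ 0.453  -0.3815] 8.7 res 29.5 in jig mm [-127.6 -357.4]
orange [ 0.444  -0.0748] -57.7 res 266.3 in jig mm [-79.9 -54.3]
blue [0.3751 0.2974] 11.0 res 24.6 in jig mm [-79.  324.2]
```

```bash
python3 -m creep '[[[0,0,0.003,0,0,0],[0,0,0.005,0,0,0],[0,0,0.007,0,0,0],[0,0,0.009,0,0,0],[0,0,0.011,0,0,0],[0,0,0.013,0,0,0],[0,0,0.0145,0,0,0],[0,0,0.0155,0,0,0],[0,0,0.0165,0,0,0],[0,0,0.0165,0,0,0]]]'; python3 go.py .4772,-.0581,.0298,190.62
```

```text
time_s: 20.6
tcp_pos: [0.4775, -0.0582, 0.0298]
tool_rot: [[-0.983, -0.184, -0.001], [-0.184, 0.983, 0.0], [0.001, 0.0, -1.0]]
ft_force: [-2.5, 0.9, 5.3]
opening: 0.0459
finger_force: 20.0
.4772,-.0581,.0298,190.62 shift [ 0.0003  0.0001 -0.    ] turnz -0.04
```

```bash
python3 -m creep '[[[0,0,0,0,0,0],[0,0,0,0,0,0],[0,0,0,0,0,0],[0,0,0,0,0,0],[0,0,-0.01,0,0,0],[0,0,-0.03,0,0,0],[0,0,-0.06,0,0,0],[0,0,-0.08,0,0,0],[0,0,-0.08,0,0,0],[0,0,-0.08,0,0,0]]]' 0.068 15 && python3 go.py .5599,-.2517,.09,171.3
```

```text
time_s: 21.43
tcp_pos: [0.4787, -0.0584, 0.1113]
tool_rot: [[-0.983, -0.184, 0.004], [-0.184, 0.983, -0.001], [-0.004, -0.002, -1.0]]
ft_force: [-0.3, -0.6, 0.4]
opening: 0.068
finger_force: 0.0
.5599,-.2517,.09,171.3 shift [-0.0442 -0.2048  0.0218] turnz 19.28
```

```bash
python3 -m creep '[[[-0.005,-0.025,0,0,0,3],[-0.013,-0.06,0,0,0,6],[-0.021,-0.095,0,0,0,9],[-0.029,-0.13,0,0,0,12],[-0.037,-0.165,0.01,0,0,15],[-0.043,-0.195,0.015,0,0,18],[-0.0454,-0.2054,0.02,0,0,19.3],[-0.0454,-0.2054,0.02,0,0,19.3],[-0.0454,-0.2054,0.02,0,0,19.3],[-0.0454,-0.2054,0.02,0,0,19.3]]]'; python3 look.py 7; python3 go.py .5599,-.2517,.0125,171.3
python3 - <<'E'
import cv2,numpy as np
a=cv2.imread("pics/top7.png")[140:250,245:345]; b=cv2.imread("pics/side7.png")[190:280,240:370]
cv2.imwrite("pics/c7.png",np.hstack([cv2.resize(a,(364,400)),cv2.resize(b,(430,400))]))
E
```

```text
time_s: 22.27
tcp_pos: [0.559, -0.2502, 0.0884]
tool_rot: [[-0.989, 0.15, -0.002], [0.15, 0.989, 0.001], [0.002, 0.001, -1.0]]
ft_force: [0.3, 0.7, -0.1]
opening: 0.0679
finger_force: 0.0
orange [ 0.4756 -0.0605] 10.4 res 34.4 in jig mm [-46.2 -46.1]
orange [ 0.4532 -0.3814] 9.2 res 39.0 in jig mm [-127.4 -357.4]
blue [0.3749 0.297 ] 10.7 res 22.5 in jig mm [-79.3 323.8]
.5599,-.2517,.0125,171.3 shift [-0.0006 -0.0014  0.0768] turnz 0.09
```

View pics/c7.png

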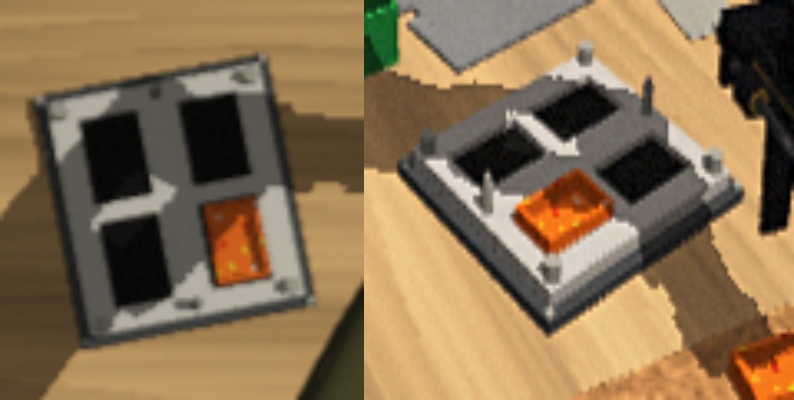

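Pocket1's dish looks flat and seated, and the other three pockets are empty. Next I'll take the dish at (0.560, -0.252).

```bash
python3 -m creep '[[[-0.0005,-0.001,0.02,0,0,0],[-0.0005,-0.001,0.045,0,0,0],[-0.0005,-0.001,0.06,0,0,0],[-0.0005,-0.001,0.07,0,0,0],[-0.0005,-0.001,0.075,0,0,0],[-0.0005,-0.001,0.0765,0,0,0],[-0.0005,-0.001,0.0765,0,0,0],[-0.0005,-0.001,0.0765,0,0,0],[-0.0005,-0.001,0.0765,0,0,0],[-0.0005,-0.001,0.0765,0,0,0]]]' >/dev/null; python3 go.py .5599,-.2517,.0125,171.3; python3 -m creep '[[[0,0,0,0,0,0],[0,0,0,0,0,0],[0,0,0,0,0,0],[0,0,0,0,0,0],[0,0,0,0,0,0],[0,0,0,0,0,0],[0,0,0,0,0,0],[0,0,0,0,0,0],[0,0,0,0,0,0],[0,0,0,0,0,0]]]' 0.03 20;python3 go.py .5599,-.2517,.0125,171.3; python3 -m creep '[[[0,0,-0.005,0,0,0],[0,0,-0.015,0,0,0],[0,0,-0.03,0,0,0],[0,0,-0.045,0,0,0],[0,0,-0.06,0,0,0],[0,0,-0.075,0,0,0],[0,0,-0.085,0,0,0],[0,0,-0.09,0,0,0],[0,0,-0.09,0,0,0],[0,0,-0.09,0,0,0]]]'; python3 go.py .5658,-.0414,.1,190.62
```

```text
.5599,-.2517,.0125,171.3 shift [0.0011 0.0013 0.0013] turnz -0.02
time_s: 24.03
tcp_pos: [0.5602, -0.2528, 0.0127]
tool_rot: [[-0.988, 0.152, -0.0], [0.152, 0.988, 0.0], [0.0, 0.0, -1.0]]
ft_force: [-0.2, -0.5, 0.9]
opening: 0.0458
finger_force: 20.0
.5599,-.2517,.0125,171.3 shift [0.0004 0.001  0.0002] turnz -0.02
time_s: 24.87
tcp_pos: [0.56, -0.2527, 0.1026]
tool_rot: [[-0.988, 0.152, -0.0], [0.152, 0.988, -0.0], [0.0, -0.0, -1.0]]
ft_force: [-0.2, -0.4, -0.5]
opening: 0.0462
finger_force: 20.0
.5658,-.0414,.1,190.62 shift [0.0263 0.2098 0.0026] turnz -19.34
```

```bash
python3 -m creep '[[[0.003,0.025,0,0,0,-3],[0.007,0.06,0,0,0,-6],[0.012,0.095,0,0,0,-9],[0.016,0.13,0,0,0,-12],[0.021,0.165,0,0,0,-15],[0.024,0.195,0,0,0,-18],[0.026,0.2098,0,0,0,-19.3],[0.026,0.2098,0,0,0,-19.3],[0.026,0.2098,0,0,0,-19.3],[0.026,0.2098,0,0,0,-19.3]]]' && python3 -m creep '[[[0,0,0.01,0,0,0],[0,0,0.03,0,0,0],[0,0,0.045,0,0,0],[0,0,0.053,0,0,0],[0,0,0.058,0,0,0],[0,0,0.058,0,0,0],[0,0,0.058,0,0,0],[0,0,0.058,0,0,0],[0,0,0.058,0,0,0],[0,0,0.058,0,0,0]]]';  python3 go.py .5658,-.0414,.0267,190.62
```

```text
time_s: 25.7
tcp_pos: [0.5658, -0.042, 0.1019]
tool_rot: [[-0.983, -0.183, -0.001], [-0.183, 0.983, -0.0], [0.001, 0.0, -1.0]]
ft_force: [-0.4, -0.1, -0.4]
opening: 0.0461
finger_force: 20.0
time_s: 26.53
tcp_pos: [0.567, -0.0416, 0.0456]
tool_rot: [[-0.983, -0.184, 0.002], [-0.184, 0.983, -0.0], [-0.002, -0.001, -1.0]]
ft_force: [-0.4, -0.2, 0.1]
opening: 0.0455
finger_force: 20.0
.5658,-.0414,.0267,190.62 shift [0.0011 0.0004 0.0189] turnz -0.04
```

```bash
python3 -m creep '[[[0.0004,0,0.003,0,0,0],[0.0004,0,0.006,0,0,0],[0.0004,0,0.009,0,0,0],[0.0004,0,0.011,0,0,0],[0.0004,0,0.013,0,0,0],[0.0004,0,0.015,0,0,0],[0.0004,0,0.0165,0,0,0],[0.0004,0,0.0175,0,0,0],[0.0004,0,0.0175,0,0,0],[0.0004,0,0.0175,0,0,0]]]'; python3 go.py .5658,-.0414,.0267,190.62;  python3 -m creep '[[[0,0,0,0,0,0],[0,0,0,0,0,0],[0,0,0,0,0,0],[0,0,0,0,0,0],[0,0,-0.01,0,0,0],[0,0,-0.03,0,0,0],[0,0,-0.06,0,0,0],[0,0,-0.08,0,0,0],[0,0,-0.08,0,0,0],[0,0,-0.08,0,0,0]]]' 0.068 15 && python3 go.py .4531,-.3815,.09,189
```

```text
time_s: 27.37
tcp_pos: [0.5659, -0.0416, 0.0272]
tool_rot: [[-0.983, -0.184, -0.0], [-0.184, 0.983, -0.0], [0.0, -0.0, -1.0]]
ft_force: [0.5, -0.1, 0.1]
opening: 0.0457
finger_force: 20.0
.5658,-.0414,.0267,190.62 shift [0.0001 0.0002 0.0005] turnz -0.04
time_s: 28.2
tcp_pos: [0.5672, -0.0418, 0.1096]
tool_rot: [[-0.983, -0.184, 0.004], [-0.184, 0.983, -0.001], [-0.004, -0.001, -1.0]]
ft_force: [-0.3, -0.8, 0.1]
opening: 0.068
finger_force: 0.0
.4531,-.3815,.09,189 shift [ 0.1747 -0.313   0.0194] turnz 1.58
```

```bash
python3 -m creep '[[[0.015,-0.025,0,0,0,0],[0.033,-0.06,0,0,0,0],[0.053,-0.095,0,0,0,0],[0.072,-0.13,0,0,0,0.5],[0.091,-0.165,0,0,0,0.5],[0.11,-0.2,0,0,0,1],[0.13,-0.235,0,0,0,1.5],[0.15,-0.27,0,0,0,1.5],[0.166,-0.3,0,0,0,1.5],[0.1734,-0.3134,0,0,0,1.6]]]' && python3 -m creep '[[[0,0,0,0,0,0],[0,0,0.01,0,0,0],[0,0,0.02,0,0,0],[0,0,0.02,0,0,0],[0,0,0.02,0,0,0],[0,0,0.02,0,0,0],[0,0,0.02,0,0,0],[0,0,0.02,0,0,0],[0,0,0.02,0,0,0],[0,0,0.02,0,0,0]]]' ; python3 look.py 8; python3 go.py .4531,-.3815,.0125,189
```

```text
time_s: 29.03
tcp_pos: [0.4507, -0.3842, 0.1057]
tool_rot: [[-0.988, -0.153, -0.002], [-0.153, 0.988, 0.001], [0.002, 0.001, -1.0]]
ft_force: [-0.6, -0.6, -0.6]
opening: 0.0683
finger_force: 0.0
time_s: 29.87
tcp_pos: [0.4532, -0.3815, 0.0876]
tool_rot: [[-0.988, -0.156, 0.001], [-0.156, 0.988, -0.0], [-0.0, -0.001, -1.0]]
ft_force: [0.1, -0.3, 0.9]
opening: 0.0683
finger_force: 0.0
orange [ 0.5699 -0.3733] 14.0 res 34.3 in jig mm [ -11.2 -370.9]
orange [ 0.5672 -0.0426] 10.9 res 23.8 in jig mm [ 47.2 -45.4]
orange [ 0.4772 -0.06  ] 11.6 res 28.0 in jig mm [-44.6 -45.9]
blue [0.375  0.2968] 11.3 res 21.2 in jig mm [-79.2 323.7]
.4531,-.3815,.0125,189 shift [-0.      0.0001  0.075 ] turnz -0.02
```

```bash
python3 -m creep '[[[0,0,0.02,0,0,0],[0,0,0.045,0,0,0],[0,0,0.06,0,0,0],[0,0,0.07,0,0,0],[0,0,0.074,0,0,0],[0,0,0.075,0,0,0],[0,0,0.075,0,0,0],[0,0,0.075,0,0,0],[0,0,0.075,0,0,0],[0,0,0.075,0,0,0]]]' >/dev/null; python3 go.py .4531,-.3815,.0125,189; python3 -m creep '[[[0,0,0,0,0,0],[0,0,0,0,0,0],[0,0,0,0,0,0],[0,0,0,0,0,0],[0,0,0,0,0,0],[0,0,0,0,0,0],[0,0,0,0,0,0],[0,0,0,0,0,0],[0,0,0,0,0,0],[0,0,0,0,0,0]]]' 0.03 20;python3 go.py .4531,-.3815,.0125,189; python3 -m creep '[[[0,0,-0.005,0,0,0],[0,0,-0.015,0,0,0],[0,0,-0.03,0,0,0],[0,0,-0.045,0,0,0],[0,0,-0.06,0,0,0],[0,0,-0.075,0,0,0],[0,0,-0.085,0,0,0],[0,0,-0.09,0,0,0],[0,0,-0.09,0,0,0],[0,0,-0.09,0,0,0]]]'; python3 go.py .4592,.0280,.1,190.62
```

```text
.4531,-.3815,.0125,189 shift [0.0003 0.0006 0.0008] turnz -0.02
time_s: 31.63
tcp_pos: [0.453, -0.3814, 0.0122]
tool_rot: [[-0.988, -0.156, -0.0], [-0.156, 0.988, 0.0], [0.0, 0.0, -1.0]]
ft_force: [0.5, 1.2, 2.3]
opening: 0.0461
finger_force: 20.0
.4531,-.3815,.0125,189 shift [-0.0001 -0.0001 -0.0003] turnz -0.02
time_s: 32.47
tcp_pos: [0.4529, -0.3814, 0.1021]
tool_rot: [[-0.988, -0.156, -0.0], [-0.156, 0.988, -0.0], [0.0, -0.0, -1.0]]
ft_force: [0.1, 0.7, -0.2]
opening: 0.0456
finger_force: 20.0
.4592,.0280,.1,190.62 shift [-0.0702  0.4034  0.0021] turnz -1.64
```

```bash
python3 -m creep '[[[-0.004,0.02,0,0,0,0],[-0.01,0.055,0,0,0,0],[-0.016,0.09,0,0,0,0],[-0.022,0.125,0,0,0,0],[-0.028,0.16,0,0,0,0],[-0.034,0.195,0,0,0,0],[-0.04,0.23,0,0,0,0],[-0.046,0.265,0,0,0,0],[-0.052,0.3,0,0,0,0],[-0.058,0.335,0,0,0,0]]]' >/dev/null && python3 -m creep '[[[-0.0055,0.03,0,0,0,-1],[-0.0095,0.054,0,0,0,-1.6],[-0.0122,0.0684,0,0,0,-1.6],[-0.0122,0.0684,0,0,0,-1.6],[-0.0122,0.0684,0.02,0,0,-1.6],[-0.0122,0.0684,0.04,0,0,-1.6],[-0.0122,0.0684,0.053,0,0,-1.6],[-0.0122,0.0684,0.058,0,0,-1.6],[-0.0122,0.0684,0.058,0,0,-1.6],[-0.0122,0.0684,0.058,0,0,-1.6]]]';  python3 -c "
from plant import *
capture('top');capture('top');capture('top')"; python3 go.py .4592,.0280,.0262,190.62
```

```text
time_s: 34.13
tcp_pos: [0.4592, 0.0275, 0.0441]
tool_rot: [[-0.983, -0.183, -0.001], [-0.183, 0.983, -0.0], [0.001, 0.0, -1.0]]
ft_force: [-0.7, 0.6, 0.3]
opening: 0.0462
finger_force: 20.0
.4592,.0280,.0262,190.62 shift [0.001  0.0005 0.0191] turnz -0.06
```

```bash
python3 -m creep '[[[0.0005,0.0004,0.003,0,0,0],[0.0005,0.0004,0.006,0,0,0],[0.0005,0.0004,0.009,0,0,0],[0.0005,0.0004,0.011,0,0,0],[0.0005,0.0004,0.013,0,0,0],[0.0005,0.0004,0.015,0,0,0],[0.0005,0.0004,0.017,0,0,0],[0.0005,0.0004,0.018,0,0,0],[0.0005,0.0004,0.018,0,0,0],[0.0005,0.0004,0.018,0,0,0]]]'; python3 go.py .4592,.0280,.0262,190.62;  python3 -m creep '[[[0,0,0,0,0,0],[0,0,0,0,0,0],[0,0,0,0,0,0],[0,0,0,0,0,0],[0,0,-0.01,0,0,0],[0,0,-0.03,0,0,0],[0,0,-0.06,0,0,0],[0,0,-0.08,0,0,0],[0,0,-0.08,0,0,0],[0,0,-0.08,0,0,0]]]' 0.068 15 ; python3 look.py 9;  python3 go.py .5699,-.3733,.09,194
```

```text
time_s: 35.12
tcp_pos: [0.4589, 0.0283, 0.0262]
tool_rot: [[-0.983, -0.184, 0.0], [-0.184, 0.983, -0.0], [-0.0, -0.0, -1.0]]
ft_force: [-0.3, 0.5, 0.2]
opening: 0.0459
finger_force: 20.0
.4592,.0280,.0262,190.62 shift [-0.0003 -0.0003  0.    ] turnz -0.04
time_s: 35.95
tcp_pos: [0.4601, 0.0282, 0.1083]
tool_rot: [[-0.983, -0.184, 0.004], [-0.184, 0.983, -0.0], [-0.004, -0.001, -1.0]]
ft_force: [0.5, -0.4, -0.3]
opening: 0.0679
finger_force: 0.0
orange [ 0.5699 -0.3733] 14.0 res 34.3 in jig mm [ -11.2 -370.9]
orange [ 0.5681 -0.0427] 11.1 res 73.3 in jig mm [ 48.  -45.7]
orange [0.4282 0.0303] -73.5 res 260.8 in jig mm [-76.   51.9]
blue [0.3754 0.2973] 9.9 res 28.0 in jig mm [-78.7 324. ]
.5699,-.3733,.09,194 shift [-0.0362 -0.4153  0.0154] turnz -3.42
```

```bash
python3 -m creep '[[[-0.002,-0.025,0,0,0,0],[-0.005,-0.06,0,0,0,0],[-0.008,-0.095,0,0,0,0],[-0.011,-0.13,0,0,0,0],[-0.014,-0.165,0,0,0,0],[-0.017,-0.2,0,0,0,0],[-0.02,-0.235,0,0,0,0],[-0.023,-0.27,0,0,0,0],[-0.026,-0.305,0,0,0,0],[-0.029,-0.34,0,0,0,0]]]' >/dev/null && python3 -m creep '[[[-0.003,-0.035,0,0,0,-1],[-0.0055,-0.065,0,0,0,-2.5],[-0.0062,-0.0752,0,0,0,-3.7],[-0.0062,-0.0752,0.01,0,0,-3.7],[-0.0062,-0.0752,0.016,0,0,-3.7],[-0.0062,-0.0752,0.016,0,0,-3.7],[-0.0062,-0.0752,0.016,0,0,-3.7],[-0.0062,-0.0752,0.016,0,0,-3.7],[-0.0062,-0.0752,0.016,0,0,-3.7],[-0.0062,-0.0752,0.016,0,0,-3.7]]]' ; python3 look.py 10; python3 go.py .5699,-.3733,.0125,194.3;python3 - <<'E'
import cv2,numpy as np
a=cv2.imread("pics/top10.png")[140:250,245:345]; b=cv2.imread("pics/side10.png")[190:280,240:370]
cv2.imwrite("pics/c10.png",np.hstack([cv2.resize(a,(364,400)),cv2.resize(b,(430,400))]))
E
```

```text
time_s: 37.72
tcp_pos: [0.5699, -0.373, 0.0909]
tool_rot: [[-0.969, -0.247, 0.001], [-0.247, 0.969, -0.001], [-0.001, -0.001, -1.0]]
ft_force: [0.3, 0.0, 0.8]
opening: 0.0683
finger_force: 0.0
orange [ 0.5678 -0.0428] 12.0 res 32.7 in jig mm [ 47.6 -45.7]
orange [ 0.4773 -0.0608] 10.4 res 31.4 in jig mm [-44.6 -46.7]
orange [0.4613 0.0276] 13.2 res 40.1 in jig mm [-44.   43.2]
blue [0.375  0.2968] 11.3 res 21.2 in jig mm [-79.2 323.7]
.5699,-.3733,.0125,194.3 shift [0.     0.     0.0783] turnz -0.0
```

View pics/c10.png

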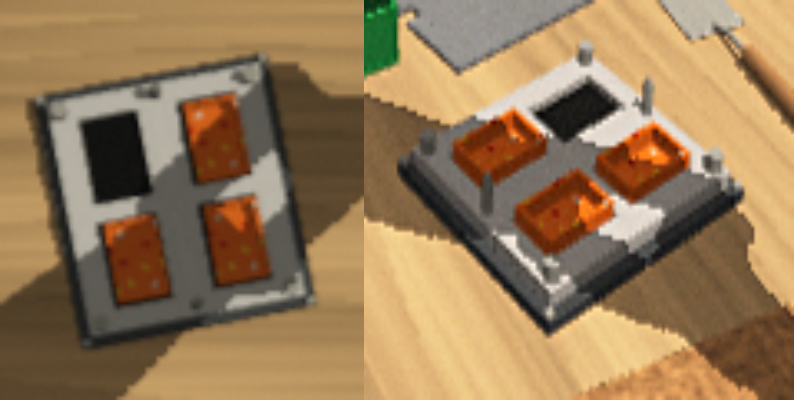

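Three orange dishes are seated, and pocket4 (+x, +y) is free. Next is the last dish.

```bash
python3 -m creep '[[[0,0,0.02,0,0,0],[0,0,0.045,0,0,0],[0,0,0.06,0,0,0],[0,0,0.07,0,0,0],[0,0,0.077,0,0,0],[0,0,0.078,0,0,0],[0,0,0.078,0,0,0],[0,0,0.078,0,0,0],[0,0,0.078,0,0,0],[0,0,0.078,0,0,0]]]' >/dev/null; python3 go.py .5699,-.3733,.0125,194.3; python3 -m creep '[[[0,0,0,0,0,0],[0,0,0,0,0,0],[0,0,0,0,0,0],[0,0,0,0,0,0],[0,0,0,0,0,0],[0,0,0,0,0,0],[0,0,0,0,0,0],[0,0,0,0,0,0],[0,0,0,0,0,0],[0,0,0,0,0,0]]]' 0.03 20;python3 go.py .5699,-.3733,.0125,194.3; python3 -m creep '[[[0,0,-0.005,0,0,0],[0,0,-0.015,0,0,0],[0,0,-0.03,0,0,0],[0,0,-0.045,0,0,0],[0,0,-0.06,0,0,0],[0,0,-0.075,0,0,0],[0,0,-0.085,0,0,0],[0,0,-0.09,0,0,0],[0,0,-0.09,0,0,0],[0,0,-0.09,0,0,0]]]'; python3 go.py .5496,.0450,.1,190.62
```

```text
.5699,-.3733,.0125,194.3 shift [0.0002 0.0007 0.001 ] turnz -0.02
time_s: 39.48
tcp_pos: [0.5696, -0.3733, 0.0123]
tool_rot: [[-0.969, -0.247, -0.0], [-0.247, 0.969, 0.0], [0.0, 0.0, -1.0]]
ft_force: [-0.7, 0.8, 1.7]
opening: 0.0459
finger_force: 20.0
.5699,-.3733,.0125,194.3 shift [-0.0003 -0.     -0.0002] turnz -0.02
time_s: 40.32
tcp_pos: [0.5695, -0.3734, 0.1023]
tool_rot: [[-0.969, -0.247, 0.0], [-0.247, 0.969, -0.0], [-0.0, -0.0, -1.0]]
ft_force: [0.2, 0.6, -0.9]
opening: 0.0453
finger_force: 20.0
.5496,.0450,.1,190.62 shift [-0.0839  0.4103  0.0022] turnz 3.66
```

```bash
python3 -m creep '[[[-0.004,0.02,0,0,0,0],[-0.011,0.055,0,0,0,0],[-0.018,0.09,0,0,0,0],[-0.025,0.125,0,0,0,0],[-0.033,0.16,0,0,0,0],[-0.04,0.195,0,0,0,0],[-0.047,0.23,0,0,0,0],[-0.054,0.265,0,0,0,0],[-0.061,0.3,0,0,0,0],[-0.068,0.335,0,0,0,0]]]' >/dev/null && python3 -m creep '[[[-0.0065,0.03,0,0,0,1],[-0.012,0.059,0,0,0,2],[-0.0159,0.0753,0,0,0,3.6],[-0.0159,0.0753,0,0,0,3.6],[-0.0159,0.0753,0.02,0,0,3.6],[-0.0159,0.0753,0.04,0,0,3.6],[-0.0159,0.0753,0.053,0,0,3.6],[-0.0159,0.0753,0.058,0,0,3.6],[-0.0159,0.0753,0.058,0,0,3.6],[-0.0159,0.0753,0.058,0,0,3.6]]]';  python3 -c "
from plant import *
capture('top');capture('top');capture('top')"; python3 go.py .5496,.0450,.0263,190.62
```

```text
time_s: 41.98
tcp_pos: [0.5497, 0.0444, 0.0441]
tool_rot: [[-0.983, -0.185, -0.001], [-0.185, 0.983, -0.0], [0.001, -0.0, -1.0]]
ft_force: [0.3, -0.2, 0.3]
opening: 0.0455
finger_force: 20.0
.5496,.0450,.0263,190.62 shift [0.0011 0.0006 0.0192] turnz 0.04
```

```bash
python3 -m creep '[[[0.0005,0.0004,0.003,0,0,0],[0.0005,0.0004,0.006,0,0,0],[0.0005,0.0004,0.009,0,0,0],[0.0005,0.0004,0.011,0,0,0],[0.0005,0.0004,0.013,0,0,0],[0.0005,0.0004,0.015,0,0,0],[0.0005,0.0004,0.017,0,0,0],[0.0005,0.0004,0.018,0,0,0],[0.0005,0.0004,0.018,0,0,0],[0.0005,0.0004,0.018,0,0,0]]]'; python3 go.py .5496,.0450,.0263,190.62;  python3 -m creep '[[[0,0,0,0,0,0],[0,0,0,0,0,0],[0,0,0,0,0,0],[0,0,0,0,0,0],[0,0,-0.01,0,0,0],[0,0,-0.03,0,0,0],[0,0,-0.06,0,0,0],[0,0,-0.08,0,0,0],[0,0,-0.08,0,0,0],[0,0,-0.08,0,0,0]]]' 0.068 15 >/dev/null; python3 -m creep '[[[-0.007,0.025,0,0,0,0],[-0.017,0.06,0,0,0,0],[-0.027,0.095,0,0,0,0],[-0.037,0.13,0,0,0,0],[-0.047,0.165,0,0,0,0],[-0.057,0.2,0,0,0,0],[-0.0653,0.2266,0,0,0,0],[-0.0653,0.2266,0,0,0,0],[-0.0653,0.2266,0,0,0,0],[-0.0653,0.2266,0,0,0,0]]]' 0.0951 50; python3 look.py 11; python3 go.py .5718,.28,.0144,190.62
python3 - <<'E'
import cv2,numpy as np
a=cv2.imread("pics/top11.png")[130:260,150:350]; b=cv2.imread("pics/side11.png")[130:280,180:370]
cv2.imwrite("pics/c11.png",np.hstack([cv2.resize(a,(400,260)),cv2.resize(b,(400,316))[:260]]) if 0 else np.vstack([cv2.resize(a,(460,299)),cv2.resize(b,(460,299*0+300))]))
E
```

```text
time_s: 42.97
tcp_pos: [0.5492, 0.0452, 0.0262]
tool_rot: [[-0.983, -0.185, 0.0], [-0.185, 0.983, -0.0], [-0.0, -0.0, -1.0]]
ft_force: [-0.6, 0.3, 0.1]
opening: 0.0459
finger_force: 20.0
.5496,.0450,.0263,190.62 shift [-0.0003 -0.0002 -0.0001] turnz 0.06
time_s: 44.63
tcp_pos: [0.5704, 0.2792, 0.1046]
tool_rot: [[-0.983, -0.185, -0.003], [-0.185, 0.983, -0.001], [0.003, -0.001, -1.0]]
ft_force: [-0.3, -0.5, -0.2]
opening: 0.0951
finger_force: 0.0
orange [ 0.5671 -0.0428] 11.0 res 23.9 in jig mm [ 47.  -45.5]
orange [0.5514 0.0443] 11.8 res 24.0 in jig mm [47.6 43. ]
orange [ 0.4762 -0.0601] 11.3 res 22.4 in jig mm [-45.5 -45.9]
orange [0.4599 0.0272] 10.6 res 22.2 in jig mm [-45.5  43. ]
.5718,.28,.0144,190.62 shift [-0.0013  0.0013  0.0909] turnz -0.01
```

View pics/c11.png

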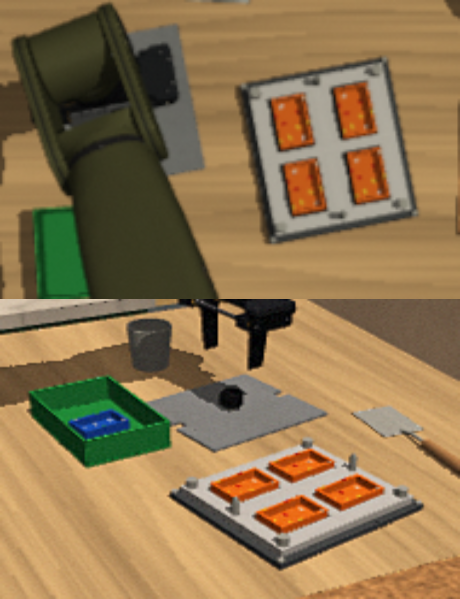

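All four orange dishes are flat in their pockets, the blue dish is in the crate and the cover lies flat. Now I'll regrip the cover.

```bash
python3 -m creep '[[[-0.0005,0.0005,0.02,0,0,0],[-0.0005,0.0005,0.045,0,0,0],[-0.0005,0.0005,0.06,0,0,0],[-0.0005,0.0005,0.075,0,0,0],[-0.0005,0.0005,0.085,0,0,0],[-0.0005,0.0005,0.09,0,0,0],[-0.0005,0.0005,0.0905,0,0,0],[-0.0005,0.0005,0.0905,0,0,0],[-0.0005,0.0005,0.0905,0,0,0],[-0.0005,0.0005,0.0905,0,0,0]]]' >/dev/null;  python3 -c "
from plant import *
capture('top');capture('top');capture('top')"; python3 go.py .5718,.28,.0144,190.55
```

```text
.5718,.28,.0144,190.55 shift [ 0.0006 -0.0007  0.0021] turnz 0.13
```

```bash
python3 -m creep '[[[0.0003,-0.0005,0.0015,0,0,0.1],[0.0003,-0.0005,0.0015,0,0,0.1],[0.0003,-0.0005,0.0015,0,0,0.1],[0.0003,-0.0005,0.0015,0,0,0.1],[0.0003,-0.0005,0.0015,0,0,0.1],[0.0003,-0.0005,0.0015,0,0,0.1],[0.0003,-0.0005,0.0015,0,0,0.1],[0.0003,-0.0005,0.0015,0,0,0.1],[0.0003,-0.0005,0.0015,0,0,0.1],[0.0003,-0.0005,0.0015,0,0,0.1]]]' 0.02 55; python3 -m creep '[[[0,0,0,0,0,0],[0,0,0,0,0,0],[0,0,-0.003,0,0,0],[0,0,-0.01,0,0,0],[0,0,-0.025,0,0,0],[0,0,-0.045,0,0,0],[0,0,-0.065,0,0,0],[0,0,-0.085,0,0,0],[0,0,-0.1,0,0,0],[0,0,-0.105,0,0,0]]]'; python3 go.py .5127,-.0057,.12,190.55
```

```text
time_s: 46.55
tcp_pos: [0.5715, 0.28, 0.0142]
tool_rot: [[-0.983, -0.184, -0.0], [-0.184, 0.983, -0.0], [0.0, -0.0, -1.0]]
ft_force: [0.9, -0.4, 0.6]
opening: 0.0334
finger_force: 3.8
time_s: 47.38
tcp_pos: [0.5733, 0.2807, 0.1235]
tool_rot: [[-0.983, -0.184, 0.005], [-0.184, 0.983, 0.002], [-0.006, 0.001, -1.0]]
ft_force: [0.7, 0.9, -5.6]
opening: 0.0328
finger_force: 55.0
.5127,-.0057,.12,190.55 shift [ 0.1122 -0.2704  0.0025] turnz 0.03
```

```bash
python3 -m creep '[[[0.006,-0.015,0,0,0,0],[0.018,-0.045,0,0,0,0],[0.033,-0.081,0,0,0,0],[0.048,-0.118,0,0,0,0],[0.063,-0.155,0,0,0,0],[0.078,-0.192,0,0,0,0],[0.091,-0.224,0,0,0,0],[0.101,-0.25,0,0,0,0],[0.107,-0.265,0,0,0,0],[0.1104,-0.27,0,0,0,0]]]' >/dev/null; python3 -m creep '[[[0,0,0,0,0,0],[0,0,0.01,0,0,0],[0,0,0.02,0,0,0],[0,0,0.03,0,0,0],[0,0,0.035,0,0,0],[0,0,0.035,0,0,0],[0,0,0.035,0,0,0],[0,0,0.035,0,0,0],[0,0,0.035,0,0,0],[0,0,0.035,0,0,0]]]'; python3 look.py 12; python3 go.py .5127,-.0057,.0514,190.55
python3 - <<'E'
import cv2,numpy as np
a=cv2.imread("pics/top12.png")[140:250,240:350]; b=cv2.imread("pics/side12.png")[170:280,240:370]
cv2.imwrite("pics/c12.png",np.hstack([cv2.resize(a,(300,300)),cv2.resize(b,(500,423))[:300] if 0 else cv2.resize(b,(500,300))]))
E
```

```text
time_s: 49.05
tcp_pos: [0.5131, -0.0057, 0.0849]
tool_rot: [[-0.983, -0.184, 0.001], [-0.184, 0.983, -0.0], [-0.001, -0.0, -1.0]]
ft_force: [0.4, 0.6, -6.2]
opening: 0.0331
finger_force: 55.0
blue [0.3748 0.2975] 10.5 res 28.6 in jig mm [-79.2 324.3]
.5127,-.0057,.0514,190.55 shift [0.0003 0.0001 0.0333] turnz 0.03
```

View pics/c12.png

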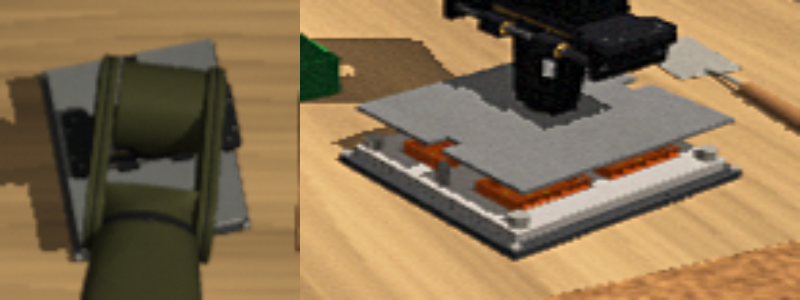

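The cover is level over the jig with its slots above the pins. I'll lower it slowly.

```bash
python3 -m creep '[[[0,0,0.003,0,0,0],[0,0,0.006,0,0,0],[0,0,0.009,0,0,0],[0,0,0.012,0,0,0],[0,0,0.015,0,0,0],[0,0,0.018,0,0,0],[0,0,0.02,0,0,0],[0,0,0.022,0,0,0],[0,0,0.022,0,0,0],[0,0,0.022,0,0,0]]]'; python3 -m creep '[[[0,0,0.001,0,0,0],[0,0,0.002,0,0,0],[0,0,0.003,0,0,0],[0,0,0.004,0,0,0],[0,0,0.005,0,0,0],[0,0,0.006,0,0,0],[0,0,0.007,0,0,0],[0,0,0.008,0,0,0],[0,0,0.009,0,0,0],[0,0,0.009,0,0,0]]]'; python3 go.py .5127,-.0057,.0514,190.55
```

```text
time_s: 49.98
tcp_pos: [0.5125, -0.0057, 0.062]
tool_rot: [[-0.983, -0.184, -0.0], [-0.184, 0.983, 0.0], [0.0, 0.0, -1.0]]
ft_force: [-0.2, 0.2, -5.4]
opening: 0.0326
finger_force: 55.0
time_s: 50.82
tcp_pos: [0.5124, -0.0057, 0.0529]
tool_rot: [[-0.983, -0.184, -0.0], [-0.184, 0.983, 0.0], [0.0, 0.0, -1.0]]
ft_force: [1.2, 0.2, -6.0]
opening: 0.0326
finger_force: 55.0
.5127,-.0057,.0514,190.55 shift [-0.0003 -0.0001  0.0015] turnz 0.03
```

```bash
python3 -m creep '[[[0,0,0.0003,0,0,0],[0,0,0.0006,0,0,0],[0,0,0.0009,0,0,0],[0,0,0.0012,0,0,0],[0,0,0.0015,0,0,0],[0,0,0.0018,0,0,0],[0,0,0.002,0,0,0],[0,0,0.002,0,0,0],[0,0,0.002,0,0,0],[0,0,0.002,0,0,0]]]' | grep -E "tcp|ft"
```

```text
tcp_pos: [0.5126, -0.0057, 0.0512]
ft_force: [0.8, 0.7, -5.9]
```

```bash
python3 -m creep '[[[0,0,0.0003,0,0,0],[0,0,0.0006,0,0,0],[0,0,0.0009,0,0,0],[0,0,0.001,0,0,0],[0,0,0.001,0,0,0],[0,0,0.001,0,0,0],[0,0,0.001,0,0,0],[0,0,0.001,0,0,0],[0,0,0.001,0,0,0],[0,0,0.001,0,0,0]]]' | grep -E "tcp|ft";python3 -m creep '[[[0,0,0.0003,0,0,0],[0,0,0.0006,0,0,0],[0,0,0.0009,0,0,0],[0,0,0.001,0,0,0],[0,0,0.001,0,0,0],[0,0,0.001,0,0,0],[0,0,0.001,0,0,0],[0,0,0.001,0,0,0],[0,0,0.001,0,0,0],[0,0,0.001,0,0,0]]]' | grep -E "tcp|ft"
```

```text
tcp_pos: [0.5126, -0.0057, 0.0511]
ft_force: [-5.9, 0.4, 4.4]
tcp_pos: [0.5127, -0.0057, 0.0511]
ft_force: [-8.7, 1.2, 8.6]
```

The contact height is 0.0511, against 0.0514 expected, so the cover is home. I'll release and look.

```bash
python3 -m creep '[[[0,0,0,0,0,0],[0,0,0,0,0,0],[0,0,0,0,0,0],[0,0,0,0,0,0],[0,0,0,0,0,0],[0,0,0,0,0,0],[0,0,-0.01,0,0,0],[0,0,-0.04,0,0,0],[0,0,-0.08,0,0,0],[0,0,-0.1,0,0,0]]]' 0.0951 | grep -E "tcp|ft"; python3 -m creep '[[[0.01,0.03,-0.01,0,0,0],[0.02,0.06,-0.02,0,0,0],[0.03,0.09,-0.02,0,0,0],[0.04,0.12,-0.02,0,0,0],[0.05,0.15,-0.02,0,0,0],[0.06,0.18,-0.02,0,0,0],[0.07,0.21,-0.02,0,0,0],[0.08,0.24,-0.02,0,0,0],[0.085,0.25,-0.02,0,0,0],[0.085,0.25,-0.02,0,0,0]]]'| grep -E "tcp|ft"; python3 look.py 13
python3 - <<'E'
from h import *
ims={n:cv2.imread(f"pics/{n}13.png")[:,:,::-1].copy() for n in("top","side")}
JIG=[((.228,.210),0,.012),((.208,.190),.012,.042)]
for n in ims:
    q=proj(n,[[.5125,-.006,.03]])[0]; b=min(blobs(mask(ims[n],"grey"),800),key=lambda b:np.hypot(*(b[0]-q)))
    m=ims[n]; P=JIG
    print(n,b[1],fit({n:b[2]},[.5125,-.0063,0,.186],JIG))
    for z in(.037+.005,):
        print(n,"cover4 fit start grey blob", b[0])
a=ims["top"][140:250,240:350]; b=ims["side"][180:270,240:365]
cv2.imwrite("pics/c13.png",np.hstack([cv2.resize(a,(360,360),interpolation=2),cv2.resize(b,(430,310),interpolation=2)[:360] if 0 else cv2.resize(b,(430,360),interpolation=2)])[:,:,::-1])
E
```

```text
tcp_pos: [0.5144, -0.0059, 0.1541]
ft_force: [0.9, -0.6, 0.2]
tcp_pos: [0.3821, 0.2259, 0.1698]
ft_force: [0.0, 0.2, -0.3]
top [ 255  155   77   81 4537] (array([ 0.51240835, -0.00643609,  0.        ,  0.1848922 ]), np.float64(138.42745098039217))
top cover4 fit start grey blob [292.49239586 194.97024466]
side [ 250  197  105   68 4002] (array([ 0.51205151, -0.00447662,  0.        ,  0.18970128]), np.float64(158.4549019607843))
side cover4 fit start grey blob [301.92678661 229.22388806]
```

View pics/c13.png

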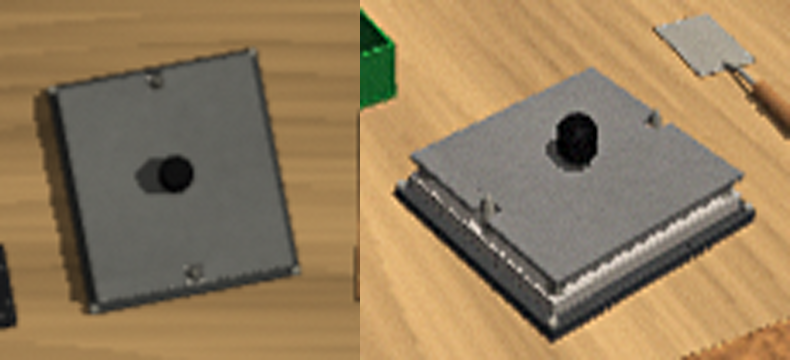

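The cover sits as it did at the start: blob centroid unchanged to within 0.1 px in both views, both pins in the slots, level. The arm is clear, so I'll hand in.

```bash
python3 -c "
from plant import *
print(finish_job())"
```

```text
the job is handed in; nothing more can be done
None
```

The job is handed in, though no verdict came back: the one blue dish is in the crate, all four orange dishes are seated in their pockets, and the cover is back home on the jig, with the jar, scraper and tin never touched.

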